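# Pack a carved-animal gift set

### The arm

A 7-joint arm with a two-finger parallel gripper is mounted at the origin on the work surface. World frame = base frame: x ahead of the robot, y to its left, z up, the work surface at z = 0. Lengths are in m, angles in rad, forces in N, time in s.
With the tool pointing down it reaches from about 0.425 to 0.95 m from the base axis. Payload 4.7 kg.
Tool frame: the origin (TCP) lies midway between the tips of the shut fingers; the grasp point (between the pads) lies 19 mm behind it; z points along the fingers, y is the line along which they close (so a half turn about z gives the same grasp; the last joint's range is limited). The gripper opens to 85 mm and grips with 20 to 120 N. Pads are 22 mm wide; open, the fingers measure 114 mm over their backs; the gripper's body (76 mm by 85 mm) begins 54 mm behind the grasp point. The pads swing forward as they close: fully open they stand 13 mm farther back than shut.
Start: joints at [-1.148, 0.469, -0.049, 1.532, 0.024, 1.141, -0.082], TCP at [0.295, 0.607, 0.231] pointing down, gripper open.
Joint ranges: [-2.59, 2.59], [-0.33, 1.99], [-1.39, 1.29], [0.1, 2.45], [-1.04, 4.18], [0.21, 1.99], [-2.66, 2.66]. Speed limits (rad/s): [2.57, 2.57, 3.14, 3.14, 3.14, 3.14, 3.14].

### API

Orientations are given as a unit quaternion [x, y, z, w].
In Python, from bench import telemetry, optics, manip gives the robot as it stands. The module is installed in compiled form; this text tells all that it offers.
- The arm moves only by the tool step_arm, never from a script. Its argument "targets" is a list of rows, each an object with "delta_rot": the turn, a rotation vector about the tool's x, y, z in rad, a list of three; "travel": the shift along the tool's x, y, z in cm, a list of three; "jaw": the gripper command: -1 is fully open, 1 is shut, values between are in proportion. A call has exactly 5 rows; each row shifts and turns the commanded pose from where the row before left it, along the tool's axes as they then stand; what a row does not reach is not made up. A row lasts 1/12 s, in which the tool goes at most 41.7 mm and 7.16 degrees, less where a joint would pass 70% of its speed; a pose out of reach is approached as far as the arm can. A call is refused whole if a number of a shift passes 4.17 or a number of a turn 0.125, either way. A call with a gripper value outside its range is refused whole. The fingers move at their own pace and stop on an object; the grip force is fixed at half the most. Time passes only in rows, so rows that do not move let the fingers close, or fill a call up. It gives the time, the measured TCP pose, the force, the opening and the grip force at its end, in the units of the state.
- telemetry.get_state(): the state, without advancing time (a new reading comes with each control period).
- optics.snapshot(name): name is "side" or "top" or "wrist"; returns a dict with "frame" (480x640x3 uint8, blue, green, red), "range_z" (480x640 float32, m along the optical axis (not along the pixel's ray), 0 where there is no reading), "mtx" (3x3 intrinsics, pixels), "extrinsics" (4x4, takes a point from camera to world coordinates). Camera axes: x right, y down, z forward; pixel columns grow to the right and rows downward; lengths in m; the calibration is good to about 2 mm. A picture is of the moment at which its call begins.
- manip.job_done(): hands the job in; it is judged then, once.
The state is a dict: "time_s": time; "joint_pos": joint angles; "dq": joint speeds; "joint_torque": joint torques, N m; "tool_pos": TCP position; "ee_rot": TCP orientation; "contact_force": force on the tool from outside, world axes, zero at the start; "ft_torque": the same for the moment, N m; "opening": finger opening in m; "finger_force": force on a finger pad.
Only numpy, scipy, OpenCV 4.12 (cv2) and the standard library are available. Lean on these libraries where they do the work, as an engineer would, in place of code of your own. Each camera call takes 0.05 s, during which the arm holds its last target. There are 200 camera calls.

### The job

Pack the customer's gift set: take the red rabbit and the green bear out of the stock tray and stand them upright in the two wells of the dark presentation box, one in each, flat on the well's floor, and draw the blue plaque up out of the rack and stand it on its long edge, fully home in the slot of the same box. Set the pieces down rather than dropping them, and leave the other animals, plaques, the bracelet cone and the jar as they are.

Things in the scene. Friction and masses are not known exactly. Their poses are not given: they have to be found in the camera images.
- red_rabbit: Carved rabbit, dark red all over, two ears leaning back, upright in some compartment of the tray, any yaw. Foot 76 (x) by 40 mm (y), 10 mm high; flat-sided body 66 by 40 mm up to 59 mm height; head towards +x up to 81 mm, ears to 93 mm. Best gripped across its 40 mm width (y), 33 to 56 mm above its underside. Origin: centre of the underside; x towards the face, z up. Wanted; 90 to 180 g.
- green_bear: Carved bear, green all over, two round ears, upright in some compartment of the tray, any yaw. Foot 76 (x) by 40 mm (y), 10 mm high; flat-sided body 66 by 40 mm up to 59 mm height; head towards +x up to 81 mm, ears to 85 mm. Best gripped across its 40 mm width (y), 33 to 56 mm above its underside. Origin: centre of the underside; x towards the face, z up. Wanted; 90 to 180 g.
- blue_plaque: Flat blue plaque standing on edge in some slot of the rack, 150 mm long (x), 8 mm thick (y), 90 mm high (z), with a brass disc on its face. Origin: centre of its lower edge. The wanted plaque; 70 to 140 g.
- gift_box: Dark wooden box, open above, fixed, 199 (x) by 112 mm (y), on either side of the rack. On its -y side two wells in a row along x, each 92 (x) by 56 mm (y), floor 6 and rims 30 mm above the table. On its +y side, beyond a ledge 24 mm wide and 30 mm high, a slot 166 (x) by 16 mm (y) between walls 46 mm high, 6 and 5 mm thick. Origin: centre of the underside.
- well_near (a point): Centre of the floor of the box's well at -x, 6 mm above the table; axes as the box.
- well_far (a point): Centre of the floor of the box's well at +x, 6 mm above the table; axes as the box.
- slot (a point): Centre of the floor of the box's slot, 6 mm above the table; axes as the box: x along the slot.
- bin: Linen-coloured stock tray, fixed, 226 mm (x) by 336 mm (y), 55 mm high, walls and floor 6 mm; dividers 6 mm thick and 48 mm high make 2 (x) by 3 (y) compartments about 104 by 104 mm, centres at x = +-55 mm and y = -110, 0, 110 mm, one animal in each. Origin: centre of the underside.
- rack: Pale wooden rack, fixed, 174 mm (x) by 140 mm (y), with three slots along x at y = -45, 0 and 45 mm, each 13 mm wide and 160 mm long, floor 8 mm and side walls 55 mm above the table; a plaque stands in each, its upper 43 mm showing. Origin: centre of the underside.
- pale_rabbit_a: Carved rabbit, pale wood, upright in some compartment of the tray, any yaw. Foot 76 (x) by 40 mm (y), 10 mm high; flat-sided body 66 by 40 mm up to 59 mm height; head towards +x up to 81 mm, ears to 93 mm. Best gripped across its 40 mm width (y), 33 to 56 mm above its underside. Origin: centre of the underside; x towards the face, z up. To be left alone.
- pale_rabbit_b: Carved rabbit, pale wood, upright in some compartment of the tray, any yaw. Foot 76 (x) by 40 mm (y), 10 mm high; flat-sided body 66 by 40 mm up to 59 mm height; head towards +x up to 81 mm, ears to 93 mm. Best gripped across its 40 mm width (y), 33 to 56 mm above its underside. Origin: centre of the underside; x towards the face, z up. To be left alone.
- pale_bear: Carved bear, pale wood, upright in some compartment of the tray, any yaw. Foot 76 (x) by 40 mm (y), 10 mm high; flat-sided body 66 by 40 mm up to 59 mm height; head towards +x up to 81 mm, ears to 85 mm. Best gripped across its 40 mm width (y), 33 to 56 mm above its underside. Origin: centre of the underside; x towards the face, z up. To be left alone.
- brown_bear: Carved bear, dark brown, upright in some compartment of the tray, any yaw. Foot 76 (x) by 40 mm (y), 10 mm high; flat-sided body 66 by 40 mm up to 59 mm height; head towards +x up to 81 mm, ears to 85 mm. Best gripped across its 40 mm width (y), 33 to 56 mm above its underside. Origin: centre of the underside; x towards the face, z up. To be left alone.
- black_plaque: Flat black plaque standing on edge in some slot of the rack, 150 mm long (x), 8 mm thick (y), 90 mm high (z), with a brass disc on its face. Origin: centre of its lower edge. To be left alone.
- bamboo_plaque: Flat pale bamboo plaque standing on edge in some slot of the rack, 150 mm long (x), 8 mm thick (y), 90 mm high (z), with a brass disc on its face. Origin: centre of its lower edge. To be left alone.
- cone: Wooden bracelet cone with bead bracelets, loose, base 56 mm across, 98 mm high, standing between the tray and the rack or box. To be left alone. Origin: centre of the underside.
- jar: Blue ceramic jar with a wooden lid, loose, 68 mm across, 95 mm high, at the far side of the felt. To be left alone. Origin: centre of the underside.
Not all that is in view belongs to the job. There is more than one size of the green_bear; the one meant has the size given above.

How it is judged:
At the end, for the whole second after the job is handed in: Red rabbit and green bear each stand in a well of the box (within 15 mm of its centre, 6 mm of its floor, tilt under 0.12 rad); blue plaque on its long edge in the slot (within 8 mm of the floor, 10 mm across, 20 mm along, lean under 0.3 rad); all released and at rest (((horizontal distance between red_rabbit and well_near below 0.015 m and z of red_rabbit in the frame of well_near below 0.006 m) or (horizontal distance between red_rabbit and well_far below 0.015 m and z of red_rabbit in the frame of well_far below 0.006 m)) and angle between each of red_rabbit, green_bear's own z axis and vertical below 0.12 rad and linear speed of each of red_rabbit, green_bear, blue_plaque below 0.03 m/s and angular speed of each of red_rabbit, green_bear, blue_plaque below 0.3 rad/s and ((horizontal distance between green_bear and well_near below 0.015 m and z of green_bear in the frame of well_near below 0.006 m) or (horizontal distance between green_bear and well_far below 0.015 m and z of green_bear in the frame of well_far below 0.006 m)) and z of blue_plaque in the frame of slot between -0.008 and 0.008 m and y of blue_plaque in the frame of slot between -0.01 and 0.01 m and x of blue_plaque in the frame of slot between -0.02 and 0.02 m and angle between blue_plaque's own z axis and vertical below 0.3 rad); the robot touches nothing.
It fails at once if another animal in the stock tray, the bracelet cone or the jar is moved by more than 30 mm or toppled (distance of any of pale_rabbit_a, pale_rabbit_b, pale_bear, brown_bear, cone, jar from where it was at the start of the episode above 0.03 m or angle between any of pale_rabbit_a, pale_rabbit_b, pale_bear, brown_bear, cone, jar's own z axis and vertical above 0.5 rad).
It fails at once if another plaque is moved by more than 20 mm (distance of any of black_plaque, bamboo_plaque from where it was at the start of the episode above 0.02 m).
It fails at once if a wanted piece is dropped or thrown: faster than 0.7 m/s while the fingers do not touch it ((linear speed of red_rabbit above 0.7 m/s and contact force between the fingers and red_rabbit below 0.02 N) or (linear speed of green_bear above 0.7 m/s and contact force between the fingers and green_bear below 0.02 N) or (linear speed of blue_plaque above 0.7 m/s and contact force between the fingers and blue_plaque below 0.02 N)).
It also fails if it takes over 66 s, if anything falls off the work surface, if the arm or the gripper's body presses on something with over 40 N, if the wrist force passes 120 N, or if a joint passes its speed limit or range.

## Working session

There is one attempt and no reset: what is moved stays moved. The work goes in short steps, Python scripts to look and compute and a tool call to move; the robot and the scene stay as the last step left them, time stands still between calls to the robot, and variables do not carry over. Pictures are saved under pics/ and viewed, at most 10 in all, crops included, and the job is handed in when it is done.

Besides the shell and the picture viewer there is one more tool, called after "Emit:" by a JSON object that holds its "op" and its "data". step_arm: Moves the arm, as the interface text tells. Its arguments: {"type":"object","properties":{"targets":{"type":"array"}},"required":["targets"]}

```bash
mkdir -p pics; cat > h.py <<'E'
import numpy as np, cv2
from bench import telemetry, optics, manip
def snap(n):
    s=optics.snapshot(n); K=s["mtx"];T=s["extrinsics"];z=s["range_z"]
    v,u=np.mgrid[0:480,0:640]
    P=np.stack([(u-K[0,2])/K[0,0]*z,(v-K[1,2])/K[1,1]*z,z],-1)@T[:3,:3].T+T[:3,3]
    P[z==0]=np.nan
    return s["frame"],P,s
E
python3 - <<'E'
from h import *
for n in ("top","side"):
    f,P,s=snap(n); cv2.imwrite(f"pics/{n}0.png",f); np.savez(f"{n}0.npz",f=f,P=P)
    print(n,s["mtx"].round(1).tolist(),s["extrinsics"].round(3).tolist())
print(telemetry.get_state())
E
```

```text
top [[601.7, 0.0, 313.2], [0.0, 601.7, 240.4], [0.0, 0.0, 1.0]] [[0.002, -0.993, 0.116, 0.375], [-1.0, -0.002, 0.003, -0.027], [-0.003, -0.116, -0.993, 1.254], [0.0, 0.0, 0.0, 1.0]]
side [[597.6, 0.0, 317.4], [0.0, 597.6, 226.4], [0.0, 0.0, 1.0]] [[0.842, -0.386, 0.377, -0.029], [-0.539, -0.628, 0.561, -0.848], [0.02, -0.676, -0.737, 1.115], [0.0, 0.0, 0.0, 1.0]]
{'time_s': 0.1, 'joint_pos': array([-1.14786082,  0.46939613, -0.04861971,  1.53357243,  0.02409255,
        1.1409741 , -0.08226393]), 'dq': array([-0.00081169, -0.002514  , -0.00163308, -0.00275002,  0.00096751,
       -0.00043217, -0.0006577 ]), 'joint_torque': array([ 4.21473060e-04, -5.11511099e+01, -4.70022031e-02, -2.38389623e+01,
        1.07915571e-02,  4.38982272e-03, -4.03878291e-07]), 'tool_pos': array([0.29446265, 0.60681024, 0.23034346]), 'ee_rot': array([ 2.23959858e-01,  9.74597970e-01, -8.64465949e-04, -1.77112056e-04]), 'contact_force': array([-0.28636167, -0.23191775,  0.33844495]), 'ft_torque': array([-0.03295801,  0.06978231, -0.01919511]), 'finger_force': 0.0, 'opening': 0.0855940301474978}
```

View pics/top0.png

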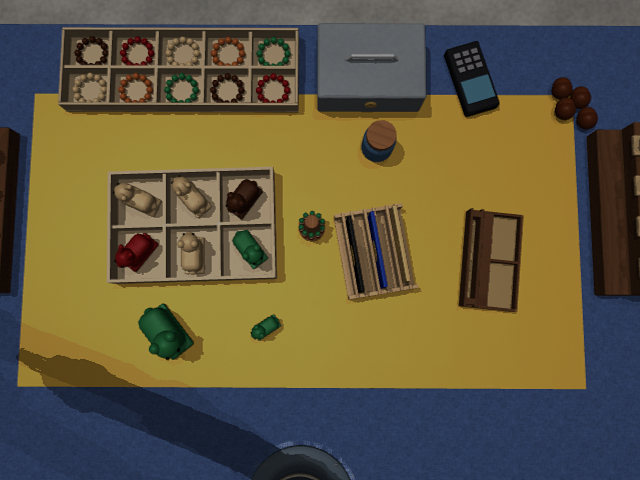

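View pics/side0.png

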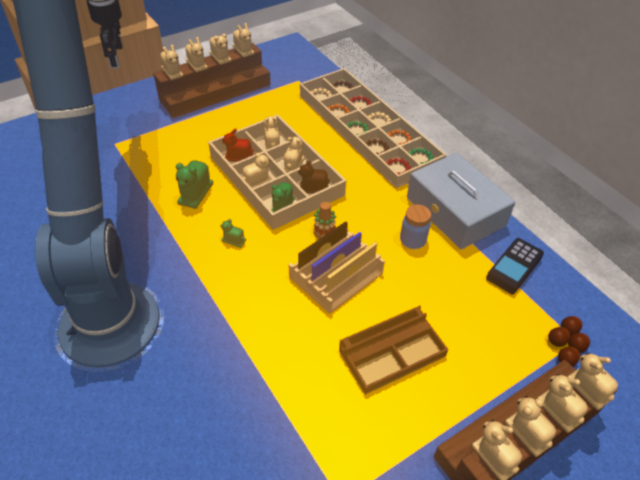

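The top view shows the tray spanning (110-275, 170-282). The red rabbit is at (135,250), the rack at (375,250) with the blue plaque at (377,250), and the box at (490,260) with its slot side to the left (+y).

There are three candidates for the green bear: (165,330) is big, (265,327) is tiny, and (250,248) is in the tray. The one in the tray matches the given size and place, and I'll check that with a measurement and a crop.

```bash
python3 - <<'E'
from h import *
D={n:np.load(n+"0.npz") for n in("top","side")}
def cloud(fn,box):
    out=[]
    for n,d in D.items():
        hsv=cv2.cvtColor(d["f"],cv2.COLOR_BGR2HSV); P=d["P"]
        m=fn(hsv)&np.isfinite(P[...,0])
        if n=="top":
            u0,u1,v0,v1=box; mm=np.zeros_like(m); mm[v0:v1,u0:u1]=1; m&=mm
            c=P[m]; lo,hi=np.percentile(c,2,axis=0)-.03,np.percentile(c,98,axis=0)+.03
        p=P[m]; p=p[((p>lo)&(p<hi)).all(1)]; out.append(p)
    return out
def rect(p): 
    (c,s,a)=cv2.minAreaRect((p[:,:2]*1000).astype(np.float32)); return np.round(c,1),np.round(s,1),round(a,1)
red=lambda h:((h[...,0]<8)|(h[...,0]>172))&(h[...,1]>150)&(h[...,2]>40)
grn=lambda h:(h[...,0]>55)&(h[...,0]<90)&(h[...,1]>90)&(h[...,2]>25)
blu=lambda h:(h[...,0]>108)&(h[...,0]<135)&(h[...,1]>90)
for nm,fn,b in(("red",red,(108,165,225,280)),("bear",grn,(225,272,225,275)),("big",grn,(130,200,300,365)),("small",grn,(248,285,312,342)),("blue",blu,(362,392,205,295))):
    t,s=cloud(fn,b)
    for k,p in(("top",t),("side",s),("all",np.vstack([t,s]))):
        if len(p)<20: print(nm,k,len(p));continue
        z=p[:,2]; hi=p[z>np.percentile(z,99)-.012]
        print(nm,k,len(p),rect(p),"zmax",np.percentile(z,[2,50,99.5]).round(3),"hi",hi.mean(0).round(3))
# box/rack/tray by height in top & both
for nm,b in(("box",(452,530,200,318)),("rack",(328,422,198,305)),("bin",(100,282,160,290))):
    P=D["top"]["P"][b[2]:b[3],b[0]:b[1]].reshape(-1,3);P=P[np.isfinite(P[:,0])]
    h=np.histogram(P[:,2],np.arange(-.004,.11,.004)); print(nm,h[0].tolist())
    lo={"box":.02,"rack":.045,"bin":.042}[nm];hi={"box":.06,"rack":.06,"bin":.062}[nm]
    q=P[(P[:,2]>lo)&(P[:,2]<hi)]; print(nm,rect(q))
P=D["top"]["P"];
f=D["top"]["f"][200:350,100:300];cv2.imwrite("pics/crop.png",cv2.resize(f,None,fx=3.8,fy=3.8,interpolation=cv2.INTER_CUBIC))
E
```

```text
red top 726 (array([499.4, 347.7]), array([64.1, 87.2]), 50.7) zmax [0.013 0.065 0.099] hi [0.484 0.345 0.092]
red side 84 (array([492.8, 329.9]), array([29.3, 50.1]), 63.6) zmax [0.057 0.062 0.094] hi [0.476 0.342 0.087]
red all 810 (array([499.4, 347.7]), array([64.1, 87.2]), 50.7) zmax [0.013 0.064 0.099] hi [0.484 0.345 0.092]
bear top 697 (array([500.8, 107.4]), array([82.8, 38.8]), 37.6) zmax [0.014 0.066 0.093] hi [0.486 0.096 0.086]
bear side 13
bear all 710 (array([500.8, 107.4]), array([82.8, 38.8]), 37.6) zmax [0.014 0.066 0.093] hi [0.486 0.096 0.086]
big top 1619 (array([332.5, 273.1]), array([115.4,  55.5]), 38.8) zmax [0.011 0.083 0.12 ] hi [0.313 0.256 0.113]
big side 5
big all 1624 (array([332.5, 273.1]), array([115.4,  55.5]), 38.8) zmax [0.011 0.083 0.12 ] hi [0.313 0.256 0.113]
small top 385 (array([341.8,  73.3]), array([27.8, 58. ]), 34.2) zmax [0.008 0.045 0.064] hi [0.334 0.085 0.058]
small side 0
small all 385 (array([341.8,  73.3]), array([27.8, 58. ]), 34.2) zmax [0.008 0.045 0.064] hi [0.334 0.085 0.058]
blue top 496 (array([ 497.6, -149. ]), array([156.1,
[... 173 characters left out ...]
152  0.096]
blue all 682 (array([ 497.3, -149.6]), array([156.8,  12.4]), 9.9) zmax [0.043 0.096 0.103] hi [ 0.492 -0.151  0.097]
box [1400, 2284, 1692, 543, 172, 162, 169, 470, 946, 353, 97, 233, 414, 105, 1, 0, 0, 0, 0, 0, 0, 0, 0, 0, 0, 0, 0, 0]
box (array([ 479.5, -389.3]), array([114.5, 200.1]), 84.0)
rack [1531, 2323, 1297, 898, 120, 61, 66, 73, 78, 77, 94, 142, 286, 377, 686, 333, 58, 49, 59, 51, 60, 52, 53, 61, 265, 612, 137, 1]
rack (array([ 496.1, -149.8]), array([174.7, 139.3]), 10.0)
bin [1704, 4135, 5027, 1830, 620, 432, 281, 306, 301, 344, 354, 531, 894, 856, 1278, 934, 947, 732, 194, 208, 285, 350, 447, 245, 116, 52, 11, 0]
bin (array([549., 225.]), array([227.5, 338.8]), 1.9)
```

View pics/crop.png

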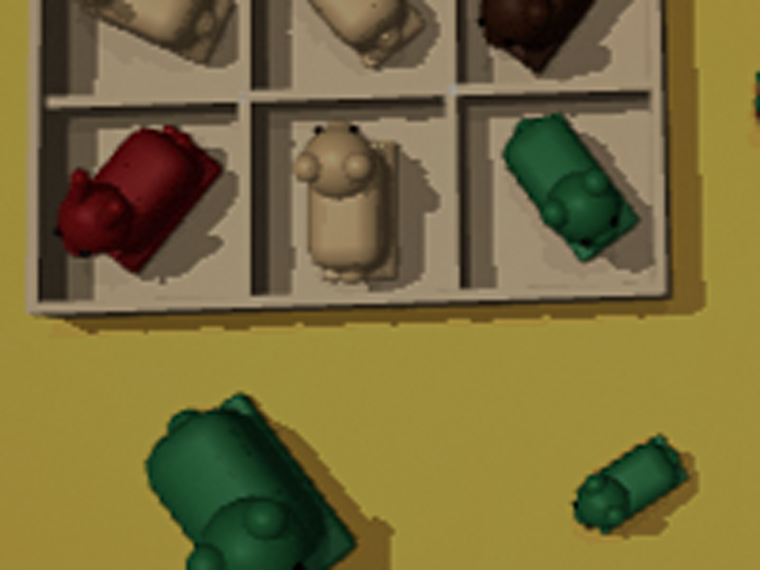

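The crop shows the red rabbit at (140,195) facing lower-left and the tray's green bear at (570,190) facing lower-right. The tray bear tops out at 91 mm, which is 6 mm of floor plus 85 mm, so it is the one meant. The big bear reaches 120 mm and the small one 60 mm. One refining fit next, then I move.

```bash
cat > fit.py <<'E'
from h import *
from scipy.optimize import minimize
def fitanimal(P,f,kind,box,yaw0,zf=.006,c0=None):
    h=cv2.cvtColor(f,cv2.COLOR_BGR2HSV);u0,u1,v0,v1=box
    m=(((h[...,0]<8)|(h[...,0]>172))&(h[...,1]>150)&(h[...,2]>40)) if kind=="red" else ((h[...,0]>55)&(h[...,0]<90)&(h[...,1]>90)&(h[...,2]>25))
    b=np.zeros_like(m);b[v0:v1,u0:u1]=1
    p=P[m&b];p=p[np.isfinite(p[:,0])];z=p[:,2]-zf
    bo=p[(z>.02)&(z<.061)];fo=p[(z>.0)&(z<.013)];n=len(p)
    def cost(x):
        e=0;w=np.deg2rad(x[2]);R=np.array([[np.cos(w),np.sin(w)],[-np.sin(w),np.cos(w)]])
        for q,hx in((bo,33+x[3]),(fo,38)):
            l=np.abs((q[:,:2]*1000-x[:2])@R.T); o=np.maximum(l-[hx,20],0)
            e+=np.minimum(o,6).__pow__(2).sum()
        return e/(len(bo)+len(fo))
    best=None
    for dy in(-10,-5,0,5,10):
        r=minimize(lambda x:cost([*x,0]),[*(c0 if c0 is not None else np.median(p[:,:2],0)*1000),yaw0+dy],method="Nelder-Mead",options=dict(xatol=.02,fatol=1e-4,maxiter=900))
        if best is None or r.fun<best.fun:best=r
    x=best.x;w=np.deg2rad(x[2]);R=np.array([[np.cos(w),np.sin(w)],[-np.sin(w),np.cos(w)]])
    print(kind,x.round(1),"cost",round(best.fun,2),len(bo),len(fo))
    for nm,q in(("body",bo),("foot",fo)):
        if len(q)>5:print(nm,np.percentile((q[:,:2]*1000-x[:2])@R.T,[1,99],axis=0).round(1).tolist())
E
python3 - <<'E'
from fit import *
d=np.load("top0.npz");P=d["P"];f=d["f"]
fitanimal(P,f,"red",(108,165,225,280),140)
fitanimal(P,f,"grn",(225,272,225,275),-142)
# box frame check
c=np.array([479.5,-389.3]);w=np.deg2rad(-6);R=np.array([[np.cos(w),np.sin(w)],[-np.sin(w),np.cos(w)]])
q=P[200:318,452:530].reshape(-1,3);q=q[np.isfinite(q[:,0])];l=(q[:,:2]*1000-c)@R.T
for nm,a,b in(("floor",.002,.012),("rim",.026,.034),("wall",.043,.05)):
    s=(q[:,2]>a)&(q[:,2]<b)&(abs(l[:,0])<110)&(abs(l[:,1])<62)
    print(nm,"y",np.histogram(l[s,1],np.arange(-62,66,4))[0].tolist(),"x",np.percentile(l[s,0],[1,99]).round(1))
E
```

```text
red [497.6 332.9 136.3] cost 0.5 337 83
body [[-34.6, -18.5], [16.0, 17.8]]
foot [[-33.5, -24.5], [42.8, 21.9]]
grn [ 504.2  110.3 -142.6] cost 0.62 312 52
body [[-35.5, -18.0], [43.0, 19.1]]
foot [[-32.5, -18.7], [40.5, 19.3]]
floor y [4, 6, 137, 166, 159, 152, 148, 182, 153, 166, 159, 151, 157, 164, 155, 16, 3, 4, 5, 4, 2, 1, 2, 12, 163, 115, 4, 2, 4, 124, 59] x [-107.1  106.1]
rim y [0, 86, 177, 20, 15, 12, 12, 18, 13, 13, 8, 17, 14, 13, 12, 12, 61, 175, 167, 177, 188, 107, 2, 9, 84, 6, 8, 2, 0, 93, 0] x [-99.4  98.3]
wall y [0, 0, 0, 0, 0, 0, 0, 0, 0, 0, 0, 0, 0, 0, 0, 0, 0, 0, 0, 0, 0, 0, 43, 158, 80, 21, 21, 19, 126, 109, 0] x [-96.8  96.7]
```

Emit:
{"op": "step_arm", "data": {"targets": [{"delta_rot": [0,0,0],"travel": [-3.02,-1.58,0],"jaw": -0.45},{"delta_rot": [0,0,0],"travel": [-3.02,-1.58,0],"jaw": -0.45},{"delta_rot": [0,0,0],"travel": [-3.02,-1.58,0],"jaw": -0.45},{"delta_rot": [0,0,0],"travel": [-3.02,-1.58,0],"jaw": -0.45},{"delta_rot": [0,0,0],"travel": [-3.02,-1.58,0],"jaw": -0.45}]}}

```text
time_s: 0.52
tool_pos: [0.3965, 0.4687, 0.2308]
ee_rot: [0.224, 0.975, -0.0, -0.0]
contact_force: [0.3, 0.2, 1.0]
opening: 0.0617
finger_force: 0.0
```

Emit:
{"op": "step_arm", "data": {"targets": [{"delta_rot": [0,0,0],"travel": [-3.02,-1.58,0],"jaw": -0.45},{"delta_rot": [0,0,0],"travel": [-3.02,-1.58,0],"jaw": -0.45},{"delta_rot": [0,0,0],"travel": [-3.02,-1.58,0],"jaw": -0.45},{"delta_rot": [0,0,0],"travel": [-3.02,-1.58,0],"jaw": -0.45},{"delta_rot": [0,0,0],"travel": [-3.02,-1.58,0],"jaw": -0.45}]}}

```text
time_s: 0.93
tool_pos: [0.4979, 0.3316, 0.2309]
ee_rot: [0.224, 0.975, -0.0, -0.0]
contact_force: [0.2, 0.6, -1.1]
opening: 0.0621
finger_force: 0.0
```

Emit:
{"op": "step_arm", "data": {"targets": [{"delta_rot": [0,0,0.104],"travel": [0,0,0],"jaw": -0.45},{"delta_rot": [0,0,0.104],"travel": [0,0,0],"jaw": -0.45},{"delta_rot": [0,0,0.103],"travel": [0,0,0],"jaw": -0.45},{"delta_rot": [0,0,0],"travel": [0,0,0],"jaw": -0.45},{"delta_rot": [0,0,0],"travel": [0,0,0],"jaw": -0.45}]}}

```text
time_s: 1.35
tool_pos: [0.4971, 0.3333, 0.2309]
ee_rot: [0.371, 0.929, -0.0, -0.0]
contact_force: [-0.1, -0.1, -0.2]
opening: 0.0618
finger_force: 0.0
```

```bash
cat >> h.py <<'E'
from scipy.spatial.transform import Rotation as Ro
def plan(x,y,z,alpha):
    s=telemetry.get_state();R=Ro.from_quat(s["ee_rot"]);p=s["tool_pos"]
    d=np.array([x,y,z])/1000-p
    a=np.deg2rad(alpha);Rt=Ro.from_matrix(np.array([[-np.sin(a),np.cos(a),0],[np.cos(a),np.sin(a),0],[0,0,-1]]).T)
    print("t",round(s["time_s"],2),"p",(p*1000).round(1),"open",(s["opening"]*1000).round(1),"ff",s["finger_force"],"F",s["contact_force"].round(1))
    print(" travel first cm:",(R.inv().apply(d)*100).round(2),"after turn cm:",(Rt.inv().apply(d)*100).round(2),"turn:",(R.inv()*Rt).as_rotvec().round(3))
E
python3 - <<'E'
from fit import *
plan(497.6,332.9,32,46.3)
f,P,s=snap("wrist");cv2.imwrite("pics/w1.png",f)
fitanimal(P,f,"red",(0,640,0,480),137,c0=np.array([497,333.]))
E
```

```text
Traceback (most recent call last):
  File "h.py", line 14, in plan
    print("t",round(s["time_s"],2),"p",(p*1000).round(1),"open",(s["opening"]*1000).round(1),"ff",s["finger_force"],"F",s["contact_force"].round(1))
                                                                ^^^^^^^^^^^^^^^^^^^^^^^^^
AttributeError: 'float' object has no attribute 'round'
```

The motion tracks well. I'll fix the helper and take the wrist look.

```bash
sed -i 's/(s\["opening"\]\*1000).round(1)/round(s["opening"]*1000,1)/' h.py
python3 - <<'E'
from fit import *
plan(497.6,332.9,32,46.3)
f,P,s=snap("wrist");cv2.imwrite("pics/w1.png",f)
fitanimal(P,f,"red",(0,640,0,480),137,c0=np.array([497,333.]))
E
```

```text
t 1.35 p [497.1 333.3 230.9] open 61.8 ff 0.0 F [-0.1 -0.1 -0.2]
 travel first cm: [-0.06  0.02 19.89] after turn cm: [-6.000e-02  1.000e-02  1.989e+01] turn: [-0.001 -0.     0.003]
red [491.9 339.4 145.8] cost 1.61 1874 234
body [[-233.0, -18.3], [35.7, 241.8]]
foot [[-239.7, -20.7], [35.1, 242.2]]
```

View pics/w1.png

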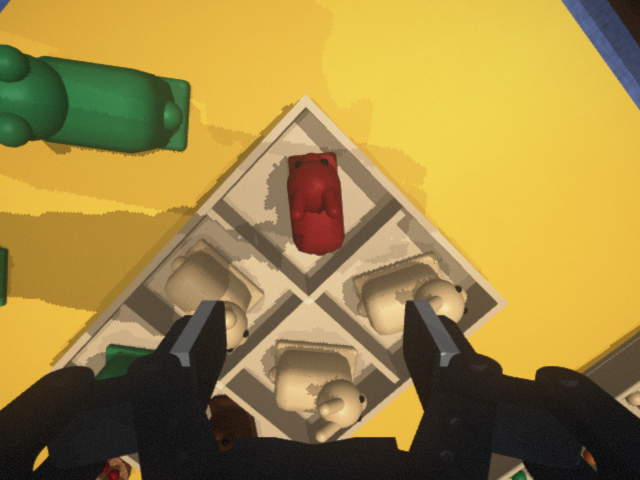

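The wrist view shows the rabbit clearly at (315,205), turned about 5° from the tool. The fit went wrong because it also took in red bracelet pixels at (115,465). I'll refit inside a crop.

```bash
python3 - <<'E'
from fit import *
f,P,s=snap("wrist")
for zf in(.006,):
    for y0 in(132,140,148): fitanimal(P,f,"red",(275,355,140,265),y0,c0=np.array([495,335.]))
plan(495,337,32,50)
E
```

```text
red [496.  336.  142.1] cost 0.56 1837 224
body [[-30.8, -18.7], [41.8, 18.8]]
foot [[25.6, -19.2], [39.8, 18.9]]
red [496.2 336.2 142.1] cost 0.56 1837 224
body [[-30.8, -18.4], [41.8, 19.1]]
foot [[25.6, -18.9], [39.8, 19.2]]
red [495.9 335.9 142.1] cost 0.56 1837 224
body [[-30.8, -18.8], [41.8, 18.7]]
foot [[25.6, -19.3], [39.8, 18.8]]
t 1.45 p [497.1 333.5 231.1] open 62.0 ff 0.0 F [-0.6 -0.7 -0.7]
 travel first cm: [ 0.39  0.12 19.91] after turn cm: [ 0.39  0.13 19.91] turn: [-0.    -0.    -0.062]
```

Emit:
{"op": "step_arm", "data": {"targets": [{"delta_rot": [0,0,-0.099],"travel": [0,0,3],"jaw": -0.45},{"delta_rot": [0,0,0],"travel": [0.4,0.15,3],"jaw": -0.45},{"delta_rot": [0,0,0],"travel": [0,0,3],"jaw": -0.45},{"delta_rot": [0,0,0],"travel": [0,0,2],"jaw": -0.45},{"delta_rot": [0,0,0],"travel": [0,0,0],"jaw": -0.45}]}}

```text
time_s: 1.87
tool_pos: [0.4922, 0.3352, 0.1167]
ee_rot: [0.325, 0.946, -0.004, -0.003]
contact_force: [-1.0, 0.0, 0.2]
opening: 0.0616
finger_force: 0.0
```

Emit:
{"op": "step_arm", "data": {"targets": [{"delta_rot": [0,0,0],"travel": [0,0,2],"jaw": -0.45},{"delta_rot": [0,0,0],"travel": [0,0,2],"jaw": -0.45},{"delta_rot": [0,0,0],"travel": [0,0,2],"jaw": -0.45},{"delta_rot": [0,0,0],"travel": [0,0,2],"jaw": -0.45},{"delta_rot": [0,0,0],"travel": [0,0,0.7],"jaw": -0.45}]}}

```text
time_s: 2.28
tool_pos: [0.4945, 0.3367, 0.0331]
ee_rot: [0.325, 0.946, -0.001, -0.001]
contact_force: [-0.1, -1.3, -0.6]
opening: 0.0619
finger_force: 0.0
```

Emit:
{"op": "step_arm", "data": {"targets": [{"delta_rot": [0,0,0],"travel": [0,0,0],"jaw": -0.45},{"delta_rot": [0,0,0],"travel": [0,0,0],"jaw": 1},{"delta_rot": [0,0,0],"travel": [0,0,0],"jaw": 1},{"delta_rot": [0,0,0],"travel": [0,0,0],"jaw": 1},{"delta_rot": [0,0,0],"travel": [0,0,0],"jaw": 1}]}}

```text
time_s: 2.7
tool_pos: [0.4964, 0.3379, 0.0362]
ee_rot: [0.326, 0.945, 0.002, 0.001]
contact_force: [0.8, -1.2, 5.6]
opening: 0.0394
finger_force: 61.7
```

Emit:
{"op": "step_arm", "data": {"targets": [{"delta_rot": [0,0,0],"travel": [0,0,0],"jaw": 1},{"delta_rot": [0,0,0],"travel": [0,0,-0.5],"jaw": 1},{"delta_rot": [0,0,0],"travel": [0,0,-1.5],"jaw": 1},{"delta_rot": [0,0,0],"travel": [0,0,-2],"jaw": 1},{"delta_rot": [0,0,0],"travel": [0,0,-2],"jaw": 1}]}}

```text
time_s: 3.12
tool_pos: [0.4944, 0.3365, 0.0946]
ee_rot: [0.326, 0.945, -0.001, -0.001]
contact_force: [0.6, 0.5, -0.3]
opening: 0.0392
finger_force: 61.0
```

Emit:
{"op": "step_arm", "data": {"targets": [{"delta_rot": [0,0,0],"travel": [0,0,-3],"jaw": 1},{"delta_rot": [0,0,0],"travel": [0,0,-3],"jaw": 1},{"delta_rot": [0,0,0],"travel": [0,0,-3],"jaw": 1},{"delta_rot": [0,0,0],"travel": [0,0,-1.5],"jaw": 1},{"delta_rot": [0,0,0],"travel": [0,0,0],"jaw": 1}]}}

```text
time_s: 3.53
tool_pos: [0.4969, 0.3382, 0.2039]
ee_rot: [0.326, 0.945, 0.003, 0.002]
contact_force: [0.1, 0.6, -1.4]
opening: 0.0395
finger_force: 61.1
```

```bash
python3 - <<'E'
from h import *
plan(525.3,-417.3,200,84)
f,P,s=snap("wrist");cv2.imwrite("pics/w2.png",f)
E
```

```text
t 3.53 p [496.9 338.2 203.9] open 39.5 ff 61.08353018760681 F [ 0.1  0.6 -1.4]
 travel first cm: [-4.878e+01 -5.776e+01  1.000e-02] after turn cm: [-10.72 -74.84   0.39] turn: [ 0.007  0.004 -0.559]
```

View pics/w2.png

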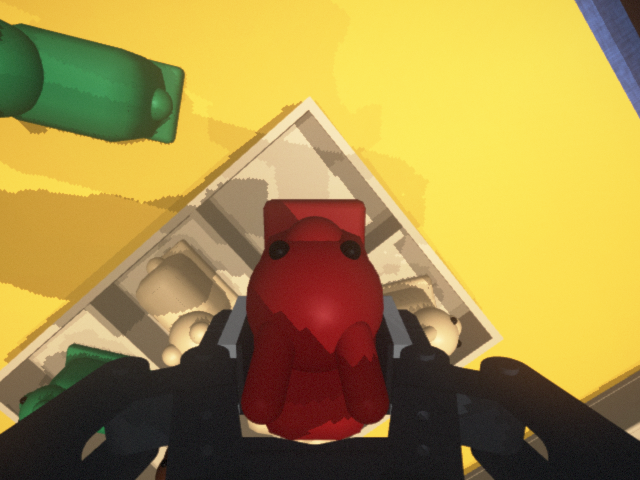

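The rabbit is held upright and square in the jaws, its foot front at row 200. Now I turn it and carry it to the far well.

Emit:
{"op": "step_arm", "data": {"targets": [{"delta_rot": [0,0,-0.112],"travel": [0,0,0],"jaw": 1},{"delta_rot": [0,0,-0.112],"travel": [0,0,0],"jaw": 1},{"delta_rot": [0,0,-0.112],"travel": [0,0,0],"jaw": 1},{"delta_rot": [0,0,-0.112],"travel": [0,0,0],"jaw": 1},{"delta_rot": [0,0,-0.111],"travel": [0,0,0],"jaw": 1}]}}

```text
time_s: 4.0
tool_pos: [0.4939, 0.3361, 0.1969]
ee_rot: [0.049, 0.999, -0.001, -0.002]
contact_force: [1.2, 0.1, -1.0]
opening: 0.0393
finger_force: 61.0
```

Emit:
{"op": "step_arm", "data": {"targets": [{"delta_rot": [0,0,0],"travel": [-0.43,-3,0],"jaw": 1},{"delta_rot": [0,0,0],"travel": [-0.43,-3,0],"jaw": 1},{"delta_rot": [0,0,0],"travel": [-0.43,-3,0],"jaw": 1},{"delta_rot": [0,0,0],"travel": [-0.43,-3,0],"jaw": 1},{"delta_rot": [0,0,0],"travel": [-0.43,-3,0],"jaw": 1}]}}

```text
time_s: 4.42
tool_pos: [0.4993, 0.1835, 0.1972]
ee_rot: [0.052, 0.999, -0.001, -0.002]
contact_force: [0.2, 0.2, -1.0]
opening: 0.0389
finger_force: 61.1
```

Emit:
{"op": "step_arm", "data": {"targets": [{"delta_rot": [0,0,0],"travel": [-0.43,-3,0],"jaw": 1},{"delta_rot": [0,0,0],"travel": [-0.43,-3,0],"jaw": 1},{"delta_rot": [0,0,0],"travel": [-0.43,-3,0],"jaw": 1},{"delta_rot": [0,0,0],"travel": [-0.43,-3,0],"jaw": 1},{"delta_rot": [0,0,0],"travel": [-0.43,-3,0],"jaw": 1}]}}

```text
time_s: 4.83
tool_pos: [0.5048, 0.0325, 0.1974]
ee_rot: [0.052, 0.999, -0.0, -0.002]
contact_force: [-0.2, 0.4, -0.9]
opening: 0.0391
finger_force: 61.1
```

Emit:
{"op": "step_arm", "data": {"targets": [{"delta_rot": [0,0,0],"travel": [-0.43,-3,0],"jaw": 1},{"delta_rot": [0,0,0],"travel": [-0.43,-3,0],"jaw": 1},{"delta_rot": [0,0,0],"travel": [-0.43,-3,0],"jaw": 1},{"delta_rot": [0,0,0],"travel": [-0.43,-3,0],"jaw": 1},{"delta_rot": [0,0,0],"travel": [-0.43,-3,0],"jaw": 1}]}}

```text
time_s: 5.25
tool_pos: [0.5106, -0.1185, 0.1974]
ee_rot: [0.052, 0.999, 0.0, -0.002]
contact_force: [-0.1, 0.6, -1.2]
opening: 0.0392
finger_force: 61.1
```

Emit:
{"op": "step_arm", "data": {"targets": [{"delta_rot": [0,0,0],"travel": [-0.43,-3,0],"jaw": 1},{"delta_rot": [0,0,0],"travel": [-0.43,-3,0],"jaw": 1},{"delta_rot": [0,0,0],"travel": [-0.43,-3,0],"jaw": 1},{"delta_rot": [0,0,0],"travel": [-0.43,-3,0],"jaw": 1},{"delta_rot": [0,0,0],"travel": [-0.43,-3,0],"jaw": 1}]}}

```text
time_s: 5.67
tool_pos: [0.5164, -0.2695, 0.1971]
ee_rot: [0.052, 0.999, 0.001, -0.002]
contact_force: [0.1, 0.2, -1.3]
opening: 0.0388
finger_force: 61.1
```

Emit:
{"op": "step_arm", "data": {"targets": [{"delta_rot": [0,0,0],"travel": [-0.43,-3,0],"jaw": 1},{"delta_rot": [0,0,0],"travel": [-0.43,-3,0],"jaw": 1},{"delta_rot": [0,0,0],"travel": [-0.43,-3,0],"jaw": 1},{"delta_rot": [0,0,0],"travel": [-0.43,-2.5,0],"jaw": 1},{"delta_rot": [0,0,0],"travel": [-0.4,-2,0],"jaw": 1}]}}

```text
time_s: 6.08
tool_pos: [0.523, -0.4071, 0.1967]
ee_rot: [0.054, 0.999, 0.001, -0.002]
contact_force: [0.6, -0.2, -1.5]
opening: 0.0391
finger_force: 61.1
```

Emit:
{"op": "step_arm", "data": {"targets": [{"delta_rot": [0,0,0],"travel": [0,0,0],"jaw": 1},{"delta_rot": [0,0,0],"travel": [0,0,0],"jaw": 1},{"delta_rot": [0,0,0],"travel": [0,0,0],"jaw": 1},{"delta_rot": [0,0,0],"travel": [0,0,0],"jaw": 1},{"delta_rot": [0,0,0],"travel": [0,0,0],"jaw": 1}]}}

```text
time_s: 6.5
tool_pos: [0.5252, -0.4035, 0.1988]
ee_rot: [0.051, 0.999, 0.001, -0.0]
contact_force: [0.8, -0.2, -1.0]
opening: 0.0388
finger_force: 61.0
```

```bash
cat > held.py <<'E'
from h import *
def held(kind):
    f,P,s=snap("wrist");h=cv2.cvtColor(f,cv2.COLOR_BGR2HSV)
    m=(((h[...,0]<8)|(h[...,0]>172))&(h[...,1]>150)&(h[...,2]>40)) if kind=="red" else ((h[...,0]>55)&(h[...,0]<90)&(h[...,1]>90)&(h[...,2]>25))
    st=telemetry.get_state();R=Ro.from_quat(st["ee_rot"])
    L=R.inv().apply((P.reshape(-1,3)-st["tool_pos"]))*1000
    m=m.ravel()&np.isfinite(L[:,0])&(abs(L[:,0])<70)&(abs(L[:,1])<32);L=L[m]
    fo=L[(L[:,2]>12)&(L[:,2]<40)&(abs(L[:,0])>25)]
    print("foot n",len(fo),"x",np.percentile(fo[:,0],[2,50,98]).round(1),"y",np.percentile(fo[:,1],[2,98]).round(1),"ztop",np.percentile(fo[:,2],[5,50,95]).round(1))
    return f,P
E
python3 - <<'E'
from held import *
plan(525.3,-417.3,34,84)
held("red")
E
```

```text
t 6.5 p [ 525.2 -403.5  198.8] open 38.8 ff 61.02681756019592 F [ 0.8 -0.2 -1. ]
 travel first cm: [-0.16 -1.4  16.48] after turn cm: [-0.15 -1.37 16.48] turn: [ 0.001 -0.001  0.002]
foot n 2659 x [26.8 35.  39.3] y [-18.   19.8] ztop [20.2 21.4 24.2]
```

Emit:
{"op": "step_arm", "data": {"targets": [{"delta_rot": [0,0,0],"travel": [-0.1,-1.4,0],"jaw": 1},{"delta_rot": [0,0,0],"travel": [0,0,1],"jaw": 1},{"delta_rot": [0,0,0],"travel": [0,0,3],"jaw": 1},{"delta_rot": [0,0,0],"travel": [0,0,3],"jaw": 1},{"delta_rot": [0,0,0],"travel": [0,0,2],"jaw": 1}]}}

```text
time_s: 6.97
tool_pos: [0.5229, -0.4189, 0.1061]
ee_rot: [0.053, 0.999, 0.001, -0.001]
contact_force: [-0.9, 0.4, -1.6]
opening: 0.0392
finger_force: 61.1
```

Emit:
{"op": "step_arm", "data": {"targets": [{"delta_rot": [0,0,0],"travel": [0,0,1.5],"jaw": 1},{"delta_rot": [0,0,0],"travel": [0,0,1],"jaw": 1},{"delta_rot": [0,0,0],"travel": [0,0,0],"jaw": 1},{"delta_rot": [0,0,0],"travel": [0,0,0],"jaw": 1},{"delta_rot": [0,0,0],"travel": [0,0,0],"jaw": 1}]}}

```text
time_s: 7.38
tool_pos: [0.525, -0.4201, 0.0853]
ee_rot: [0.053, 0.999, -0.001, 0.001]
contact_force: [-0.0, 0.7, -0.9]
opening: 0.0394
finger_force: 61.1
```

```bash
python3 - <<'E'
from held import *
plan(525.3,-417.3,36.5,84)
held("red")
f,P,s=snap("wrist");cv2.imwrite("pics/w3.png",f)
E
```

```text
t 7.38 p [ 525.  -420.1   85.3] open 39.4 ff 61.08200669288635 F [-0.   0.7 -0.9]
 travel first cm: [0.01 0.28 4.88] after turn cm: [-0.    0.28  4.88] turn: [-0.001  0.002 -0.   ]
foot n 2659 x [26.8 35.1 39.4] y [-18.5  19.5] ztop [20.3 21.4 24.1]
```

View pics/w3.png

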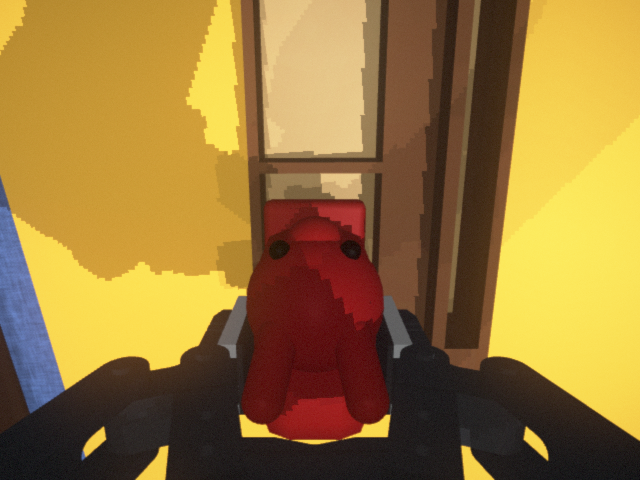

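The rabbit hangs over the far well: well edges at columns 262 and 378, foot at 265-365. I'll shift 2.8 mm and lower slowly.

Emit:
{"op": "step_arm", "data": {"targets": [{"delta_rot": [0,0,0],"travel": [0.05,0.28,0.3],"jaw": 1},{"delta_rot": [0,0,0],"travel": [0,0,1],"jaw": 1},{"delta_rot": [0,0,0],"travel": [0,0,1],"jaw": 1},{"delta_rot": [0,0,0],"travel": [0,0,1],"jaw": 1},{"delta_rot": [0,0,0],"travel": [0,0,0.5],"jaw": 1}]}}

```text
time_s: 7.9
tool_pos: [0.5232, -0.4155, 0.0438]
ee_rot: [0.052, 0.999, 0.001, -0.001]
contact_force: [-0.5, 0.1, -1.9]
opening: 0.0394
finger_force: 61.1
```

Emit:
{"op": "step_arm", "data": {"targets": [{"delta_rot": [0,0,0],"travel": [0,0,0.4],"jaw": 1},{"delta_rot": [0,0,0],"travel": [0,0,0.3],"jaw": 1},{"delta_rot": [0,0,0],"travel": [0,0,0.2],"jaw": 1},{"delta_rot": [0,0,0],"travel": [0,0,0],"jaw": 1},{"delta_rot": [0,0,0],"travel": [0,0,0],"jaw": 1}]}}

```text
time_s: 8.32
tool_pos: [0.5244, -0.4166, 0.0374]
ee_rot: [0.052, 0.999, -0.0, 0.0]
contact_force: [0.2, -0.4, -1.2]
opening: 0.0391
finger_force: 61.1
```

Emit:
{"op": "step_arm", "data": {"targets": [{"delta_rot": [0,0,0],"travel": [0,0,0.1],"jaw": 1},{"delta_rot": [0,0,0],"travel": [0,0,0],"jaw": 1},{"delta_rot": [0,0,0],"travel": [0,0,0.1],"jaw": 1},{"delta_rot": [0,0,0],"travel": [0,0,0],"jaw": 1},{"delta_rot": [0,0,0],"travel": [0,0,0],"jaw": 1}]}}

```text
time_s: 8.73
tool_pos: [0.5244, -0.4166, 0.0362]
ee_rot: [0.052, 0.999, -0.0, 0.0]
contact_force: [-2.1, 1.2, 5.3]
opening: 0.039
finger_force: 61.7
```

The rabbit is on the floor (the force rose to +5 N). Release and retreat.

Emit:
{"op": "step_arm", "data": {"targets": [{"delta_rot": [0,0,0],"travel": [0,0,0],"jaw": -0.1},{"delta_rot": [0,0,0],"travel": [0,0,0],"jaw": -0.4},{"delta_rot": [0,0,0],"travel": [0,0,0],"jaw": -0.4},{"delta_rot": [0,0,0],"travel": [0,0,-0.5],"jaw": -0.4},{"delta_rot": [0,0,0],"travel": [0,0,-1],"jaw": -0.4}]}}

```text
time_s: 9.15
tool_pos: [0.5234, -0.4157, 0.0493]
ee_rot: [0.052, 0.999, 0.001, -0.001]
contact_force: [-0.2, 0.9, 0.3]
opening: 0.0599
finger_force: 0.0
```

Emit:
{"op": "step_arm", "data": {"targets": [{"delta_rot": [0,0,0],"travel": [0,0,-3],"jaw": -0.4},{"delta_rot": [0,0,0],"travel": [0,0,-4],"jaw": -0.4},{"delta_rot": [0,0,0],"travel": [0,0,-4],"jaw": -0.4},{"delta_rot": [0,0,0],"travel": [0,0,-4],"jaw": -0.4},{"delta_rot": [0,0,0],"travel": [0,0,-2],"jaw": -0.4}]}}

```text
time_s: 9.57
tool_pos: [0.5258, -0.4182, 0.2273]
ee_rot: [0.053, 0.999, -0.002, 0.004]
contact_force: [1.0, -0.8, 0.8]
opening: 0.0597
finger_force: 0.0
```

```bash
python3 - <<'E'
from fit import *
plan(504,110,225,127.6)
f,P,s=snap("top");cv2.imwrite("pics/t2.png",f[150:350,80:560])
h=cv2.cvtColor(f,cv2.COLOR_BGR2HSV);m=((h[...,0]<8)|(h[...,0]>172))&(h[...,1]>150)&(h[...,2]>40);m[:,:455]=0;m[:190]=0;m[330:]=0;m[:,535:]=0
p=P[m];p=p[np.isfinite(p[:,0])];print("red z",np.percentile(p[:,2],[2,50,98]).round(3),p.mean(0).round(3))
fitanimal(P,f,"red",(455,535,190,330),174,c0=np.array([525,-417.]))
E
```

```text
t 9.57 p [ 525.8 -418.2  227.3] open 59.7 ff 0.0 F [ 1.  -0.8  0.8]
 travel first cm: [ 7.71 52.3  -0.07] after turn cm: [-30.5   43.18   0.23] turn: [-0.007  0.006 -0.761]
red z [0.011 0.064 0.096] [ 0.519 -0.41   0.06 ]
red [ 525.  -414.7  170. ] cost 0.69 367 145
body [[-36.4, -19.2], [30.1, 18.3]]
foot [[-34.8, -20.1], [40.0, 16.9]]
```

The rabbit is down within 3 mm of the well centre at the correct height. Next, the bear.

Emit:
{"op": "step_arm", "data": {"targets": [{"delta_rot": [0,0,0],"travel": [0.4,2,0],"jaw": -0.45},{"delta_rot": [0,0,0],"travel": [0.43,3,0],"jaw": -0.45},{"delta_rot": [0,0,0],"travel": [0.43,3,0],"jaw": -0.45},{"delta_rot": [0,0,0],"travel": [0.43,3,0],"jaw": -0.45},{"delta_rot": [0,0,0],"travel": [0.43,3,0],"jaw": -0.45}]}}

```text
time_s: 10.03
tool_pos: [0.5174, -0.2737, 0.2208]
ee_rot: [0.053, 0.999, -0.0, 0.0]
contact_force: [1.4, 1.0, 0.4]
opening: 0.0619
finger_force: 0.0
```

Emit:
{"op": "step_arm", "data": {"targets": [{"delta_rot": [0,0,0],"travel": [0.43,3,0],"jaw": -0.45},{"delta_rot": [0,0,0],"travel": [0.43,3,0],"jaw": -0.45},{"delta_rot": [0,0,0],"travel": [0.43,3,0],"jaw": -0.45},{"delta_rot": [0,0,0],"travel": [0.43,3,0],"jaw": -0.45},{"delta_rot": [0,0,0],"travel": [0.43,3,0],"jaw": -0.45}]}}

```text
time_s: 10.45
tool_pos: [0.5118, -0.1222, 0.2209]
ee_rot: [0.053, 0.999, -0.0, 0.0]
contact_force: [0.6, -0.2, -0.3]
opening: 0.0618
finger_force: 0.0
```

Emit:
{"op": "step_arm", "data": {"targets": [{"delta_rot": [0,0,0],"travel": [0.43,3,0],"jaw": -0.45},{"delta_rot": [0,0,0],"travel": [0.43,3,0],"jaw": -0.45},{"delta_rot": [0,0,0],"travel": [0.43,3,0],"jaw": -0.45},{"delta_rot": [0,0,0],"travel": [0.43,3,0],"jaw": -0.45},{"delta_rot": [0,0,0],"travel": [0.43,3,0],"jaw": -0.45}]}}

```text
time_s: 10.87
tool_pos: [0.5061, 0.0292, 0.221]
ee_rot: [0.053, 0.999, 0.0, 0.001]
contact_force: [-0.3, 0.4, -0.0]
opening: 0.062
finger_force: 0.0
```

Emit:
{"op": "step_arm", "data": {"targets": [{"delta_rot": [0,0,0],"travel": [0.43,3,0],"jaw": -0.45},{"delta_rot": [0,0,0],"travel": [0.43,3,0],"jaw": -0.45},{"delta_rot": [0,0,0],"travel": [0.43,2.3,0],"jaw": -0.45},{"delta_rot": [0,0,-0.109],"travel": [0,0,0],"jaw": -0.45},{"delta_rot": [0,0,-0.109],"travel": [0,0,0],"jaw": -0.45}]}}

```text
time_s: 11.28
tool_pos: [0.5019, 0.1139, 0.2208]
ee_rot: [-0.061, 0.998, 0.0, 0.0]
contact_force: [0.2, -0.2, 0.1]
opening: 0.0619
finger_force: 0.0
```

Emit:
{"op": "step_arm", "data": {"targets": [{"delta_rot": [0,0,-0.109],"travel": [0,0,0],"jaw": -0.45},{"delta_rot": [0,0,-0.109],"travel": [0,0,0],"jaw": -0.45},{"delta_rot": [0,0,-0.109],"travel": [0,0,0],"jaw": -0.45},{"delta_rot": [0,0,-0.109],"travel": [0,0,0],"jaw": -0.45},{"delta_rot": [0,0,-0.107],"travel": [0,0,0],"jaw": -0.45}]}}

```text
time_s: 11.7
tool_pos: [0.5022, 0.1116, 0.2208]
ee_rot: [-0.325, 0.946, -0.0, 0.0]
contact_force: [-0.3, -1.0, 0.3]
opening: 0.0616
finger_force: 0.0
```

Emit:
{"op": "step_arm", "data": {"targets": [{"delta_rot": [0,0,0],"travel": [0,0,0],"jaw": -0.45},{"delta_rot": [0,0,0],"travel": [0,0,0],"jaw": -0.45},{"delta_rot": [0,0,0],"travel": [0,0,0],"jaw": -0.45},{"delta_rot": [0,0,0],"travel": [0,0,0],"jaw": -0.45},{"delta_rot": [0,0,0],"travel": [0,0,0],"jaw": -0.45}]}}

```text
time_s: 12.12
tool_pos: [0.5022, 0.1118, 0.2204]
ee_rot: [-0.322, 0.947, -0.0, 0.0]
contact_force: [-0.2, 0.3, -0.5]
opening: 0.0622
finger_force: 0.0
```

```bash
python3 - <<'E'
from fit import *
f,P,s=snap("wrist");cv2.imwrite("pics/w4.png",f)
b=((P[...,0]>.44)&(P[...,0]<.56)&(P[...,1]>.06)&(P[...,1]<.165))
P[~b]=np.nan
fitanimal(P,f,"grn",(0,640,0,480),-142,c0=np.array([504,110.]))
fitanimal(P,f,"grn",(0,640,0,480),-135,c0=np.array([500,107.]))
plan(504,110,34,127.6)
E
```

```text
grn [ 503.2  110.1 -141.3] cost 0.11 2168 188
body [[-28.9, -17.7], [5.8, 18.6]]
foot [[26.4, -19.1], [39.5, 17.6]]
grn [ 503.4  109.9 -141.3] cost 0.11 2168 188
body [[-28.9, -18.0], [5.8, 18.3]]
foot [[26.4, -19.4], [39.5, 17.4]]
t 12.17 p [502.2 111.8 220.4] open 62.5 ff 0.0 F [-0.6 -0.3 -0.1]
 travel first cm: [-0.03 -0.25 18.64] after turn cm: [-0.03 -0.25 18.64] turn: [-0.     0.    -0.001]
```

View pics/w4.png

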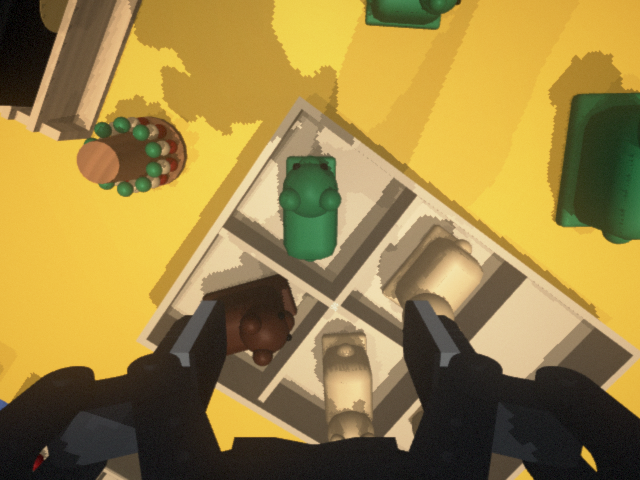

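The wrist view shows the green bear at (310,210), facing up the image and aligned with the tool. I'll descend and grip.

Emit:
{"op": "step_arm", "data": {"targets": [{"delta_rot": [0,0,-0.02],"travel": [0.15,-0.2,2],"jaw": -0.45},{"delta_rot": [0,0,0],"travel": [0,0,3],"jaw": -0.45},{"delta_rot": [0,0,0],"travel": [0,0,3],"jaw": -0.45},{"delta_rot": [0,0,0],"travel": [0,0,2],"jaw": -0.45},{"delta_rot": [0,0,0],"travel": [0,0,0],"jaw": -0.45}]}}

```text
time_s: 12.58
tool_pos: [0.4992, 0.1084, 0.1164]
ee_rot: [-0.332, 0.943, 0.0, -0.004]
contact_force: [-0.2, 0.5, 0.3]
opening: 0.062
finger_force: 0.0
```

Emit:
{"op": "step_arm", "data": {"targets": [{"delta_rot": [0,0,0],"travel": [0,0,2],"jaw": -0.45},{"delta_rot": [0,0,0],"travel": [0,0,2],"jaw": -0.45},{"delta_rot": [0,0,0],"travel": [0,0,2],"jaw": -0.45},{"delta_rot": [0,0,0],"travel": [0,0,2],"jaw": -0.45},{"delta_rot": [0,0,0],"travel": [0,0,0.6],"jaw": -0.45}]}}

```text
time_s: 13.0
tool_pos: [0.5016, 0.1092, 0.0331]
ee_rot: [-0.332, 0.943, 0.0, -0.001]
contact_force: [-0.2, 0.6, -0.2]
opening: 0.0616
finger_force: 0.0
```

Emit:
{"op": "step_arm", "data": {"targets": [{"delta_rot": [0,0,0],"travel": [0,0,0],"jaw": -0.45},{"delta_rot": [0,0,0],"travel": [0,0,0],"jaw": 1},{"delta_rot": [0,0,0],"travel": [0,0,0],"jaw": 1},{"delta_rot": [0,0,0],"travel": [0,0,0],"jaw": 1},{"delta_rot": [0,0,0],"travel": [0,0,0],"jaw": 1}]}}

```text
time_s: 13.42
tool_pos: [0.5038, 0.1097, 0.036]
ee_rot: [-0.332, 0.943, -0.0, 0.002]
contact_force: [0.0, 0.2, 7.3]
opening: 0.0388
finger_force: 61.0
```

Emit:
{"op": "step_arm", "data": {"targets": [{"delta_rot": [0,0,0],"travel": [0,0,0],"jaw": 1},{"delta_rot": [0,0,0],"travel": [0,0,-0.5],"jaw": 1},{"delta_rot": [0,0,0],"travel": [0,0,-1.5],"jaw": 1},{"delta_rot": [0,0,0],"travel": [0,0,-2],"jaw": 1},{"delta_rot": [0,0,0],"travel": [0,0,-2],"jaw": 1}]}}

```text
time_s: 13.83
tool_pos: [0.5014, 0.1091, 0.0949]
ee_rot: [-0.332, 0.943, 0.0, -0.001]
contact_force: [0.2, 0.1, 0.4]
opening: 0.039
finger_force: 60.2
```

Emit:
{"op": "step_arm", "data": {"targets": [{"delta_rot": [0,0,0],"travel": [0,0,-3],"jaw": 1},{"delta_rot": [0,0,0],"travel": [0,0,-3],"jaw": 1},{"delta_rot": [0,0,0],"travel": [0,0,-3],"jaw": 1},{"delta_rot": [0,0,0],"travel": [0,0,-1.5],"jaw": 1},{"delta_rot": [0,0,0.112],"travel": [0,0,0],"jaw": 1}]}}

```text
time_s: 14.25
tool_pos: [0.5043, 0.1098, 0.2038]
ee_rot: [-0.277, 0.961, 0.0, 0.004]
contact_force: [0.5, 0.6, -1.2]
opening: 0.039
finger_force: 60.1
```

Emit:
{"op": "step_arm", "data": {"targets": [{"delta_rot": [0,0,0.112],"travel": [0,0,0],"jaw": 1},{"delta_rot": [0,0,0.112],"travel": [0,0,0],"jaw": 1},{"delta_rot": [0,0,0.112],"travel": [0,0,0],"jaw": 1},{"delta_rot": [0,0,0.112],"travel": [0,0,0],"jaw": 1},{"delta_rot": [0,0,0.112],"travel": [0,0,0],"jaw": 1}]}}

```text
time_s: 14.67
tool_pos: [0.5017, 0.1091, 0.1995]
ee_rot: [0.001, 1.0, 0.0, -0.0]
contact_force: [-0.4, -0.9, -0.9]
opening: 0.0392
finger_force: 60.0
```

Emit:
{"op": "step_arm", "data": {"targets": [{"delta_rot": [0,0,0.11],"travel": [0,0,0],"jaw": 1},{"delta_rot": [0,0,0],"travel": [0,0,0],"jaw": 1},{"delta_rot": [0,0,0],"travel": [0,0,0],"jaw": 1},{"delta_rot": [0,0,0],"travel": [0,0,0],"jaw": 1},{"delta_rot": [0,0,0],"travel": [0,0,0],"jaw": 1}]}}

```text
time_s: 15.08
tool_pos: [0.5021, 0.1093, 0.1993]
ee_rot: [0.052, 0.999, 0.0, -0.0]
contact_force: [-0.5, -0.1, -0.2]
opening: 0.0395
finger_force: 60.1
```

```bash
python3 - <<'E'
from held import *
plan(428.9,-407.1,200,84)
held("grn")
E
```

```text
t 15.08 p [502.1 109.3 199.3] open 39.5 ff 60.08156418800354 F [-0.5 -0.1 -0.2]
 travel first cm: [  1.92 -52.12  -0.07] after turn cm: [  1.88 -52.12  -0.07] turn: [ 0.    -0.     0.001]
foot n 1912 x [28.8 36.5 40.5] y [-14.8  19.8] ztop [19.6 20.8 22.2]
```

Emit:
{"op": "step_arm", "data": {"targets": [{"delta_rot": [0,0,0],"travel": [0.1,-1.9,0],"jaw": 1},{"delta_rot": [0,0,0],"travel": [0.1,-2.9,0],"jaw": 1},{"delta_rot": [0,0,0],"travel": [0.1,-2.9,0],"jaw": 1},{"delta_rot": [0,0,0],"travel": [0.1,-2.9,0],"jaw": 1},{"delta_rot": [0,0,0],"travel": [0.1,-2.9,0],"jaw": 1}]}}

```text
time_s: 15.55
tool_pos: [0.4827, -0.0257, 0.1994]
ee_rot: [0.052, 0.999, 0.0, 0.0]
contact_force: [0.8, -0.3, -0.6]
opening: 0.0395
finger_force: 60.2
```

Emit:
{"op": "step_arm", "data": {"targets": [{"delta_rot": [0,0,0],"travel": [0.1,-2.9,0],"jaw": 1},{"delta_rot": [0,0,0],"travel": [0.1,-2.9,0],"jaw": 1},{"delta_rot": [0,0,0],"travel": [0.1,-2.9,0],"jaw": 1},{"delta_rot": [0,0,0],"travel": [0.1,-2.9,0],"jaw": 1},{"delta_rot": [0,0,0],"travel": [0.1,-2.9,0],"jaw": 1}]}}

```text
time_s: 15.97
tool_pos: [0.4623, -0.1695, 0.1994]
ee_rot: [0.052, 0.999, 0.0, 0.0]
contact_force: [-0.2, -0.0, -0.7]
opening: 0.0392
finger_force: 60.2
```

Emit:
{"op": "step_arm", "data": {"targets": [{"delta_rot": [0,0,0],"travel": [0.1,-2.9,0],"jaw": 1},{"delta_rot": [0,0,0],"travel": [0.1,-2.9,0],"jaw": 1},{"delta_rot": [0,0,0],"travel": [0.1,-2.9,0],"jaw": 1},{"delta_rot": [0,0,0],"travel": [0.1,-2.9,0],"jaw": 1},{"delta_rot": [0,0,0],"travel": [0.1,-2.9,0],"jaw": 1}]}}

```text
time_s: 16.38
tool_pos: [0.4421, -0.3131, 0.1993]
ee_rot: [0.052, 0.999, 0.0, 0.0]
contact_force: [-0.5, 0.8, -1.4]
opening: 0.0388
finger_force: 60.2
```

Emit:
{"op": "step_arm", "data": {"targets": [{"delta_rot": [0,0,0],"travel": [0.1,-2.9,0],"jaw": 1},{"delta_rot": [0,0,0],"travel": [0.1,-2.9,0],"jaw": 1},{"delta_rot": [0,0,0],"travel": [0.1,-2.9,0],"jaw": 1},{"delta_rot": [0,0,0],"travel": [0,-0.9,0],"jaw": 1},{"delta_rot": [0,0,0],"travel": [0,0,0],"jaw": 1}]}}

```text
time_s: 16.8
tool_pos: [0.4279, -0.41, 0.1992]
ee_rot: [0.055, 0.998, -0.001, -0.0]
contact_force: [0.4, 0.4, -1.0]
opening: 0.039
finger_force: 60.4
```

Emit:
{"op": "step_arm", "data": {"targets": [{"delta_rot": [0,0,0],"travel": [0,0,1],"jaw": 1},{"delta_rot": [0,0,0],"travel": [0,0,3],"jaw": 1},{"delta_rot": [0,0,0],"travel": [0,0,3],"jaw": 1},{"delta_rot": [0,0,0],"travel": [0,0,2],"jaw": 1},{"delta_rot": [0,0,0],"travel": [0,0,1.5],"jaw": 1}]}}

```text
time_s: 17.22
tool_pos: [0.4293, -0.4029, 0.0912]
ee_rot: [0.051, 0.999, 0.002, -0.001]
contact_force: [-0.3, 0.4, -1.0]
opening: 0.0392
finger_force: 60.4
```

Emit:
{"op": "step_arm", "data": {"targets": [{"delta_rot": [0,0,0],"travel": [0,0,1],"jaw": 1},{"delta_rot": [0,0,0],"travel": [0,0,0],"jaw": 1},{"delta_rot": [0,0,0],"travel": [0,0,0],"jaw": 1},{"delta_rot": [0,0,0],"travel": [0,0,0],"jaw": 1},{"delta_rot": [0,0,0],"travel": [0,0,0],"jaw": 1}]}}

```text
time_s: 17.63
tool_pos: [0.4302, -0.4072, 0.0855]
ee_rot: [0.053, 0.999, -0.001, 0.001]
contact_force: [-0.4, 0.4, -0.4]
opening: 0.0391
finger_force: 60.4
```

```bash
python3 - <<'E'
from held import *
plan(430.9,-407.3,36.5,84)
held("grn")
E
```

```text
t 17.63 p [ 430.2 -407.2   85.5] open 39.1 ff 60.42734384536743 F [-0.4  0.4 -0.4]
 travel first cm: [-0.06  0.01  4.9 ] after turn cm: [-0.07  0.    4.9 ] turn: [-0.001  0.002 -0.001]
foot n 2277 x [28.  36.2 40.3] y [-17.6  20. ] ztop [19.6 20.7 22.2]
```

Emit:
{"op": "step_arm", "data": {"targets": [{"delta_rot": [0,0,0],"travel": [0,0,0.3],"jaw": 1},{"delta_rot": [0,0,0],"travel": [0,0,1],"jaw": 1},{"delta_rot": [0,0,0],"travel": [0,0,1],"jaw": 1},{"delta_rot": [0,0,0],"travel": [0,0,1],"jaw": 1},{"delta_rot": [0,0,0],"travel": [0,0,0.5],"jaw": 1}]}}

```text
time_s: 18.1
tool_pos: [0.4284, -0.4059, 0.044]
ee_rot: [0.053, 0.999, 0.001, -0.001]
contact_force: [0.4, 0.6, -1.2]
opening: 0.0391
finger_force: 60.4
```

Emit:
{"op": "step_arm", "data": {"targets": [{"delta_rot": [0,0,0],"travel": [0,0,0.4],"jaw": 1},{"delta_rot": [0,0,0],"travel": [0,0,0.3],"jaw": 1},{"delta_rot": [0,0,0],"travel": [0,0,0.2],"jaw": 1},{"delta_rot": [0,0,0],"travel": [0,0,0.1],"jaw": 1},{"delta_rot": [0,0,0],"travel": [0,0,0],"jaw": 1}]}}

```text
time_s: 18.52
tool_pos: [0.4295, -0.4071, 0.0364]
ee_rot: [0.053, 0.999, -0.0, 0.0]
contact_force: [1.2, -0.6, -0.2]
opening: 0.0394
finger_force: 60.4
```

Emit:
{"op": "step_arm", "data": {"targets": [{"delta_rot": [0,0,0],"travel": [0,0,0],"jaw": 1},{"delta_rot": [0,0,0],"travel": [0,0,0.1],"jaw": 1},{"delta_rot": [0,0,0],"travel": [0,0,0],"jaw": 1},{"delta_rot": [0,0,0],"travel": [0,0,0],"jaw": 1},{"delta_rot": [0,0,0],"travel": [0,0,0],"jaw": 1}]}}

```text
time_s: 18.93
tool_pos: [0.4296, -0.4072, 0.036]
ee_rot: [0.053, 0.999, -0.0, 0.0]
contact_force: [-0.9, 0.2, 5.5]
opening: 0.0391
finger_force: 61.0
```

The bear has touched down. I'll release it, rise, and check.

Emit:
{"op": "step_arm", "data": {"targets": [{"delta_rot": [0,0,0],"travel": [0,0,0],"jaw": -0.1},{"delta_rot": [0,0,0],"travel": [0,0,0],"jaw": -0.4},{"delta_rot": [0,0,0],"travel": [0,0,0],"jaw": -0.4},{"delta_rot": [0,0,0],"travel": [0,0,-0.5],"jaw": -0.4},{"delta_rot": [0,0,0],"travel": [0,0,-1],"jaw": -0.4}]}}

```text
time_s: 19.35
tool_pos: [0.4287, -0.4062, 0.0495]
ee_rot: [0.053, 0.999, 0.001, -0.001]
contact_force: [-0.8, -0.6, 0.0]
opening: 0.0596
finger_force: 0.0
```

Emit:
{"op": "step_arm", "data": {"targets": [{"delta_rot": [0,0,0],"travel": [0,0,-3],"jaw": 0.05},{"delta_rot": [0,0,0],"travel": [0,0,-4],"jaw": 0.05},{"delta_rot": [0,0,0],"travel": [0,0,-4],"jaw": 0.05},{"delta_rot": [0,0,0],"travel": [0,0,-4],"jaw": 0.05},{"delta_rot": [0,0,0],"travel": [0,0,-2],"jaw": 0.05}]}}

```text
time_s: 19.77
tool_pos: [0.4307, -0.4088, 0.2266]
ee_rot: [0.053, 0.999, -0.002, 0.004]
contact_force: [1.1, -1.2, -0.6]
opening: 0.0406
finger_force: 0.0
```

Emit:
{"op": "step_arm", "data": {"targets": [{"delta_rot": [0,0,0],"travel": [0,0,0],"jaw": 0.05},{"delta_rot": [0,0,0],"travel": [0,0,0],"jaw": 0.05},{"delta_rot": [0,0,0],"travel": [0,0,0],"jaw": 0.05},{"delta_rot": [0,0,0],"travel": [0,0,0],"jaw": 0.05},{"delta_rot": [0,0,0],"travel": [0,0,0],"jaw": 0.05}]}}

```text
time_s: 20.18
tool_pos: [0.4287, -0.4062, 0.2187]
ee_rot: [0.053, 0.999, 0.001, -0.001]
contact_force: [-0.2, -0.6, 0.2]
opening: 0.0408
finger_force: 0.0
```

```bash
python3 - <<'E'
from fit import *
plan(496.5,-149.6,200,100)
f,P,s=snap("top")
fitanimal(P,f,"red",(455,535,190,330),174,c0=np.array([525,-417.]))
fitanimal(P,f,"grn",(455,535,190,330),174,c0=np.array([429,-407.]))
h=cv2.cvtColor(f,cv2.COLOR_BGR2HSV)
m=(h[...,0]>108)&(h[...,0]<135)&(h[...,1]>90);b=np.zeros_like(m);b[195:305,340:410]=1
p=P[m&b];p=p[np.isfinite(p[:,0])&(p[:,2]>.09)];print("blue top",len(p),cv2.minAreaRect((p[:,:2]*1000).astype(np.float32)),np.percentile(p[:,2],[5,50,95]).round(3))
w=np.deg2rad(10);u=p[:,:2]@np.array([[np.cos(w),-np.sin(w)],[np.sin(w),np.cos(w)]])*1000
print("local pct",np.percentile(u,[1,50,99],axis=0).round(1).tolist())
print("rack centre local",(np.array([496.1,-149.8])@np.array([[np.cos(w),-np.sin(w)],[np.sin(w),np.cos(w)]])).round(1))
E
```

```text
t 20.18 p [ 428.7 -406.2  218.7] open 40.8 ff 0.0 F [-0.2 -0.6  0.2]
 travel first cm: [-4.04 26.23  1.9 ] after turn cm: [-11.13  24.1    1.87] turn: [ 0.002 -0.003 -0.28 ]
red [ 524.9 -414.7  169.7] cost 0.7 360 143
body [[-36.5, -19.1], [34.8, 18.6]]
foot [[-34.2, -20.2], [40.3, 17.3]]
grn [ 429.8 -402.7  179.5] cost 0.15 472 140
body [[-33.6, -18.2], [30.6, 20.2]]
foot [[-33.6, -20.7], [40.4, 4.4]]
blue top 320 ((490.52874755859375, -127.58091735839844), (148.85919189453125, 52.6894645690918), 9.764960289001465) [0.092 0.098 0.101]
local pct [[387.9, -237.1], [459.0, -232.9], [533.8, -229.0]]
rack centre local [ 462.6 -233.7]
```

Both animals stand correctly in their wells. Next, the blue plaque, with jaws part-open at 40 mm so they miss the neighbouring plaques.

Emit:
{"op": "step_arm", "data": {"targets": [{"delta_rot": [0,0,0],"travel": [-0.4,2,0],"jaw": 0.05},{"delta_rot": [0,0,0],"travel": [-0.4,3,0],"jaw": 0.05},{"delta_rot": [0,0,0],"travel": [-0.4,3,0],"jaw": 0.05},{"delta_rot": [0,0,0],"travel": [-0.4,3,0],"jaw": 0.05},{"delta_rot": [0,0,0],"travel": [-0.4,3,0],"jaw": 0.05}]}}

```text
time_s: 20.65
tool_pos: [0.4638, -0.2684, 0.2194]
ee_rot: [0.053, 0.999, 0.0, -0.001]
contact_force: [0.5, -0.4, -0.4]
opening: 0.0407
finger_force: 0.0
```

Emit:
{"op": "step_arm", "data": {"targets": [{"delta_rot": [0,0,0],"travel": [-0.4,3,0],"jaw": 0.05},{"delta_rot": [0,0,0],"travel": [-0.4,3,0],"jaw": 0.05},{"delta_rot": [0,0,0],"travel": [-0.4,3,0],"jaw": 0.05},{"delta_rot": [0,0,0],"travel": [-0.6,3,0],"jaw": 0.05},{"delta_rot": [0,0,-0.094],"travel": [0,0,0],"jaw": 0.05}]}}

```text
time_s: 21.07
tool_pos: [0.4963, -0.145, 0.2194]
ee_rot: [0.0, 1.0, 0.002, -0.0]
contact_force: [0.5, 0.2, -0.3]
opening: 0.0403
finger_force: 0.0
```

Emit:
{"op": "step_arm", "data": {"targets": [{"delta_rot": [0,0,-0.094],"travel": [0,0,0],"jaw": 0.05},{"delta_rot": [0,0,-0.093],"travel": [0,0,0],"jaw": 0.05},{"delta_rot": [0,0,0],"travel": [0,0,0],"jaw": 0.05},{"delta_rot": [0,0,0],"travel": [0,0,0],"jaw": 0.05},{"delta_rot": [0,0,0],"travel": [0,0,0],"jaw": 0.05}]}}

```text
time_s: 21.48
tool_pos: [0.4944, -0.1526, 0.2199]
ee_rot: [-0.086, 0.996, 0.0, -0.0]
contact_force: [0.2, -0.6, -0.0]
opening: 0.0406
finger_force: 0.0
```

```bash
python3 - <<'E'
from h import *
plan(494.4,-149.4,66,99.9)
f,P,s=snap("wrist");cv2.imwrite("pics/w5.png",f)
h=cv2.cvtColor(f,cv2.COLOR_BGR2HSV)
st=telemetry.get_state();R=Ro.from_quat(st["ee_rot"]);L=R.inv().apply(P.reshape(-1,3)-st["tool_pos"])*1000;W=P.reshape(-1,3)
m=((h[...,0]>105)&(h[...,0]<135)&(h[...,1]>90)).ravel()&(W[:,2]>.088)&(W[:,2]<.106)
q=L[m];q=q[(abs(q[:,0])<110)&(abs(q[:,1])<40)]
print(len(q),"toolframe",np.percentile(q,[1,50,99],axis=0).round(1).tolist())
print(np.polyfit(q[:,0],q[:,1],1))
m=(W[:,2]>.05)&(W[:,2]<.058)
E
```

```text
t 21.48 p [ 494.4 -152.6  219.9] open 40.6 ff 0.0 F [ 0.2 -0.6 -0. ]
 travel first cm: [-0.07  0.31 15.39] after turn cm: [-0.06  0.31 15.39] turn: [ 0.    -0.001  0.   ]
2733 toolframe [[-73.0, -0.8, 121.0], [7.2, 2.8, 122.6], [72.5, 6.4, 124.2]]
[1.22525038e-03 2.70556388e+00]
```

View pics/w5.png

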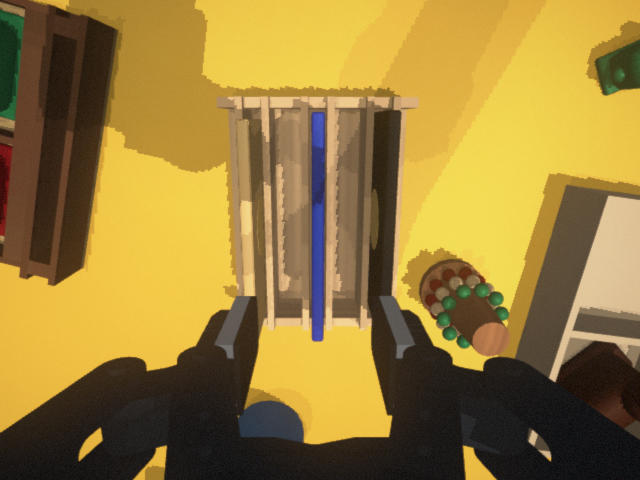

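The blue plaque (column 318) is parallel to the jaws and centred along its length, 2.7 mm off across. The black and bamboo plaques are clear on either side. I'll descend and grip.

Emit:
{"op": "step_arm", "data": {"targets": [{"delta_rot": [0,0,0],"travel": [0,0.28,1],"jaw": 0.05},{"delta_rot": [0,0,0],"travel": [0,0,3],"jaw": 0.05},{"delta_rot": [0,0,0],"travel": [0,0,3],"jaw": 0.05},{"delta_rot": [0,0,0],"travel": [0,0,2],"jaw": 0.05},{"delta_rot": [0,0,0],"travel": [0,0,0],"jaw": 0.05}]}}

```text
time_s: 21.95
tool_pos: [0.4906, -0.1485, 0.1258]
ee_rot: [-0.087, 0.996, 0.001, -0.005]
contact_force: [-0.6, -0.2, -0.0]
opening: 0.0407
finger_force: 0.0
```

Emit:
{"op": "step_arm", "data": {"targets": [{"delta_rot": [0,0,0],"travel": [0,0,2],"jaw": 0.05},{"delta_rot": [0,0,0],"travel": [0,0,2],"jaw": 0.05},{"delta_rot": [0,0,0],"travel": [0,0,1.5],"jaw": 0.05},{"delta_rot": [0,0,0],"travel": [0,0,0.7],"jaw": 0.05},{"delta_rot": [0,0,0],"travel": [0,0,0],"jaw": 0.05}]}}

```text
time_s: 22.37
tool_pos: [0.4936, -0.1494, 0.0675]
ee_rot: [-0.087, 0.996, 0.0, -0.001]
contact_force: [0.2, -0.9, 0.6]
opening: 0.0406
finger_force: 0.0
```

Emit:
{"op": "step_arm", "data": {"targets": [{"delta_rot": [0,0,0],"travel": [0,0,0],"jaw": 0.05},{"delta_rot": [0,0,0],"travel": [0,0,0],"jaw": 0.5},{"delta_rot": [0,0,0],"travel": [0,0,0],"jaw": 1},{"delta_rot": [0,0,0],"travel": [0,0,0],"jaw": 1},{"delta_rot": [0,0,0],"travel": [0,0,0],"jaw": 1}]}}

```text
time_s: 22.78
tool_pos: [0.4951, -0.15, 0.0694]
ee_rot: [-0.087, 0.996, -0.0, 0.001]
contact_force: [-0.4, -1.7, 4.4]
opening: 0.007
finger_force: 59.2
```

Emit:
{"op": "step_arm", "data": {"targets": [{"delta_rot": [0,0,0],"travel": [0,0,0],"jaw": 1},{"delta_rot": [0,0,0],"travel": [0,0,-0.4],"jaw": 1},{"delta_rot": [0,0,0],"travel": [0,0,-0.6],"jaw": 1},{"delta_rot": [0,0,0],"travel": [0,0,-0.8],"jaw": 1},{"delta_rot": [0,0,0],"travel": [0,0,-1],"jaw": 1}]}}

```text
time_s: 23.2
tool_pos: [0.4935, -0.1494, 0.0966]
ee_rot: [-0.088, 0.996, 0.0, -0.001]
contact_force: [0.5, 0.1, -1.7]
opening: 0.0069
finger_force: 58.4
```

Emit:
{"op": "step_arm", "data": {"targets": [{"delta_rot": [0,0,0],"travel": [0,0,-1.5],"jaw": 1},{"delta_rot": [0,0,0],"travel": [0,0,-2],"jaw": 1},{"delta_rot": [0,0,0],"travel": [0,0,-3],"jaw": 1},{"delta_rot": [0,0,0],"travel": [0,0,-3],"jaw": 1},{"delta_rot": [0,0,0],"travel": [0,0,-1],"jaw": 1}]}}

```text
time_s: 23.62
tool_pos: [0.4963, -0.1503, 0.2062]
ee_rot: [-0.087, 0.996, -0.001, 0.004]
contact_force: [0.7, -0.3, -0.3]
opening: 0.007
finger_force: 58.5
```

Emit:
{"op": "step_arm", "data": {"targets": [{"delta_rot": [0,0,0.093],"travel": [0,0,0],"jaw": 1},{"delta_rot": [0,0,0.093],"travel": [0,0,0],"jaw": 1},{"delta_rot": [0,0,0.093],"travel": [0,0,0],"jaw": 1},{"delta_rot": [0,0,0],"travel": [0,0,0],"jaw": 1},{"delta_rot": [0,0,0],"travel": [0,0,0],"jaw": 1}]}}

```text
time_s: 24.03
tool_pos: [0.4938, -0.1494, 0.2011]
ee_rot: [0.051, 0.999, 0.0, -0.0]
contact_force: [0.2, 0.5, -0.8]
opening: 0.0072
finger_force: 58.4
```

```bash
python3 - <<'E'
from h import *
plan(484,-346.5,200,84)
E
```

```text
t 24.03 p [ 493.8 -149.4  201.1] open 7.2 ff 58.38160514831543 F [ 0.2  0.5 -0.8]
 travel first cm: [ -1.02 -19.71   0.11] after turn cm: [ -1.09 -19.7    0.11] turn: [ 0.    -0.001  0.003]
```

Emit:
{"op": "step_arm", "data": {"targets": [{"delta_rot": [0,0,0.003],"travel": [-0.14,-1.7,0],"jaw": 1},{"delta_rot": [0,0,0],"travel": [-0.14,-2.8,0],"jaw": 1},{"delta_rot": [0,0,0],"travel": [-0.14,-2.8,0],"jaw": 1},{"delta_rot": [0,0,0],"travel": [-0.14,-2.8,0],"jaw": 1},{"delta_rot": [0,0,0],"travel": [-0.14,-2.8,0],"jaw": 1}]}}

```text
time_s: 24.45
tool_pos: [0.4871, -0.2797, 0.2011]
ee_rot: [0.052, 0.999, 0.0, -0.0]
contact_force: [-0.4, 0.5, -1.0]
opening: 0.0063
finger_force: 58.5
```

Emit:
{"op": "step_arm", "data": {"targets": [{"delta_rot": [0,0,0],"travel": [-0.14,-2.8,0],"jaw": 1},{"delta_rot": [0,0,0],"travel": [-0.14,-2.8,0],"jaw": 1},{"delta_rot": [0,0,0],"travel": [-0.1,-1.2,0],"jaw": 1},{"delta_rot": [0,0,0],"travel": [0,0,0],"jaw": 1},{"delta_rot": [0,0,0],"travel": [0,0,0],"jaw": 1}]}}

```text
time_s: 24.87
tool_pos: [0.4837, -0.3462, 0.2008]
ee_rot: [0.053, 0.999, 0.001, -0.0]
contact_force: [-0.1, 0.5, -1.5]
opening: 0.0068
finger_force: 58.6
```

Emit:
{"op": "step_arm", "data": {"targets": [{"delta_rot": [0,0,0],"travel": [0,0,1],"jaw": 1},{"delta_rot": [0,0,0],"travel": [0,0,2],"jaw": 1},{"delta_rot": [0,0,0],"travel": [0,0,2],"jaw": 1},{"delta_rot": [0,0,0],"travel": [0,0,1],"jaw": 1},{"delta_rot": [0,0,0],"travel": [0,0,0],"jaw": 1}]}}

```text
time_s: 25.28
tool_pos: [0.4828, -0.3436, 0.1382]
ee_rot: [0.052, 0.999, 0.002, -0.003]
contact_force: [-1.0, 0.3, -1.2]
opening: 0.007
finger_force: 58.6
```

Emit:
{"op": "step_arm", "data": {"targets": [{"delta_rot": [0,0,0],"travel": [0,0,0],"jaw": 1},{"delta_rot": [0,0,0],"travel": [0,0,0],"jaw": 1},{"delta_rot": [0,0,0],"travel": [0,0,0],"jaw": 1},{"delta_rot": [0,0,0],"travel": [0,0,0],"jaw": 1},{"delta_rot": [0,0,0],"travel": [0,0,0],"jaw": 1}]}}

```text
time_s: 25.7
tool_pos: [0.4843, -0.3469, 0.1421]
ee_rot: [0.053, 0.999, -0.0, 0.001]
contact_force: [0.7, -0.3, -2.1]
opening: 0.0067
finger_force: 58.6
```

```bash
python3 - <<'E'
from h import *
plan(484,-346.5,66,84)
f,P,s=snap("wrist");cv2.imwrite("pics/w6.png",f)
h=cv2.cvtColor(f,cv2.COLOR_BGR2HSV)
st=telemetry.get_state();R=Ro.from_quat(st["ee_rot"]);L=R.inv().apply(P.reshape(-1,3)-st["tool_pos"])*1000;W=P.reshape(-1,3)
bl=((h[...,0]>105)&(h[...,0]<135)&(h[...,1]>90)).ravel()&(abs(L[:,0])<90)&(abs(L[:,1])<15)&(abs(L[:,2])<80)
q=L[bl];print("plaque",len(q),np.percentile(q,[1,50,99],axis=0).round(1).tolist())
for x0,x1 in((30,60),(60,90)):
    w=(W[:,2]>.040)&(W[:,2]<.052)&(L[:,0]>x0)&(L[:,0]<x1)&(abs(L[:,1])<30)&~bl
    print("walls y",x0,np.histogram(L[w,1],np.arange(-30,31,2))[0].tolist())
    pm=bl&(L[:,0]>x0)&(L[:,0]<x1);print("plq y",np.percentile(L[pm,1],[2,50,98]).round(1) if pm.sum()>5 else None)
E
```

```text
t 25.7 p [ 484.3 -346.9  142.1] open 6.7 ff 58.615686893463135 F [ 0.7 -0.3 -2.1]
 travel first cm: [0.05 0.04 7.61] after turn cm: [0.04 0.04 7.61] turn: [-0.     0.001 -0.002]
plaque 9466 [[-27.5, -3.4, -29.8], [32.2, 0.3, -28.1], [74.1, 4.2, -26.5]]
walls y 30 [0, 0, 0, 0, 0, 0, 0, 0, 161, 212, 198, 24, 0, 0, 0, 0, 0, 0, 0, 125, 199, 144, 0, 0, 0, 0, 0, 0, 0, 0]
plq y [-3.3  0.3  4.2]
walls y 60 [0, 0, 0, 0, 0, 0, 0, 0, 212, 214, 231, 95, 55, 44, 57, 58, 56, 58, 54, 151, 232, 119, 0, 0, 0, 0, 0, 0, 0, 0]
plq y [-3.3  0.5  4.1]
```

View pics/w6.png

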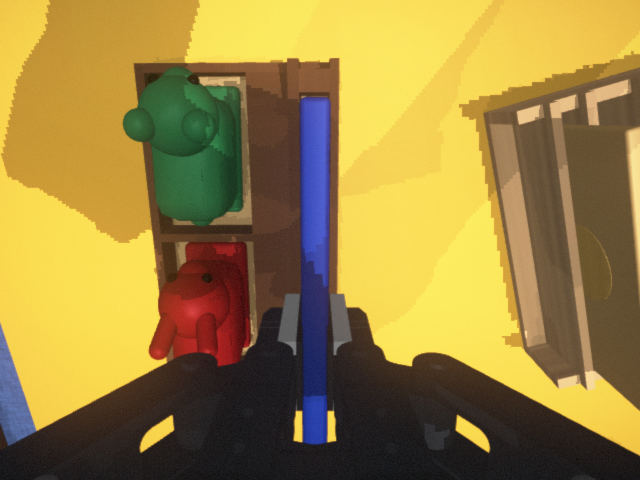

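The wrist view shows both animals seated in their wells, (190,150) and (205,300). The plaque is centred between the slot walls, whose inner faces are at ±8 mm against the plaque at +0.3. I'll lower it.

Emit:
{"op": "step_arm", "data": {"targets": [{"delta_rot": [0,0,0],"travel": [0.04,0,1],"jaw": 1},{"delta_rot": [0,0,0],"travel": [0,0,1],"jaw": 1},{"delta_rot": [0,0,0],"travel": [0,0,1],"jaw": 1},{"delta_rot": [0,0,0],"travel": [0,0,1],"jaw": 1},{"delta_rot": [0,0,0],"travel": [0,0,0.5],"jaw": 1}]}}

```text
time_s: 26.17
tool_pos: [0.4825, -0.3458, 0.0938]
ee_rot: [0.053, 0.999, 0.001, -0.002]
contact_force: [-0.6, -0.1, -0.9]
opening: 0.0074
finger_force: 58.7
```

Emit:
{"op": "step_arm", "data": {"targets": [{"delta_rot": [0,0,0],"travel": [0,0,0.8],"jaw": 1},{"delta_rot": [0,0,0],"travel": [0,0,0.7],"jaw": 1},{"delta_rot": [0,0,0],"travel": [0,0,0.5],"jaw": 1},{"delta_rot": [0,0,0],"travel": [0,0,0.3],"jaw": 1},{"delta_rot": [0,0,0],"travel": [0,0,0.2],"jaw": 1}]}}

```text
time_s: 26.58
tool_pos: [0.4835, -0.3466, 0.0708]
ee_rot: [0.053, 0.999, 0.0, -0.0]
contact_force: [0.5, 0.1, -1.8]
opening: 0.0069
finger_force: 58.7
```

Emit:
{"op": "step_arm", "data": {"targets": [{"delta_rot": [0,0,0],"travel": [0,0,0.1],"jaw": 1},{"delta_rot": [0,0,0],"travel": [0,0,0],"jaw": 1},{"delta_rot": [0,0,0],"travel": [0,0,0.1],"jaw": 1},{"delta_rot": [0,0,0],"travel": [0,0,0],"jaw": 1},{"delta_rot": [0,0,0],"travel": [0,0,0],"jaw": 1}]}}

```text
time_s: 27.0
tool_pos: [0.4836, -0.3467, 0.0695]
ee_rot: [0.053, 0.999, -0.0, 0.0]
contact_force: [0.7, 0.6, -0.5]
opening: 0.007
finger_force: 58.7
```

Emit:
{"op": "step_arm", "data": {"targets": [{"delta_rot": [0,0,0],"travel": [0,0,0.1],"jaw": 1},{"delta_rot": [0,0,0],"travel": [0,0,0],"jaw": 1},{"delta_rot": [0,0,0],"travel": [0,0,0.1],"jaw": 1},{"delta_rot": [0,0,0],"travel": [0,0,0],"jaw": 1},{"delta_rot": [0,0,0],"travel": [0,0,0],"jaw": 1}]}}

```text
time_s: 27.42
tool_pos: [0.4835, -0.3467, 0.0674]
ee_rot: [0.053, 0.999, -0.0, 0.0]
contact_force: [-0.9, -0.4, 0.8]
opening: 0.007
finger_force: 58.9
```

Emit:
{"op": "step_arm", "data": {"targets": [{"delta_rot": [0,0,0],"travel": [0,0,0.1],"jaw": 1},{"delta_rot": [0,0,0],"travel": [0,0,0],"jaw": 1},{"delta_rot": [0,0,0],"travel": [0,0,0],"jaw": 1},{"delta_rot": [0,0,0],"travel": [0,0,0],"jaw": 1},{"delta_rot": [0,0,0],"travel": [0,0,0],"jaw": 1}]}}

```text
time_s: 27.83
tool_pos: [0.4835, -0.3468, 0.0674]
ee_rot: [0.053, 0.999, 0.0, 0.0]
contact_force: [-2.4, 1.5, 8.1]
opening: 0.007
finger_force: 60.0
```

The plaque is home (8 N contact at the expected height). I'll open to 35 mm and rise.

Emit:
{"op": "step_arm", "data": {"targets": [{"delta_rot": [0,0,0],"travel": [0,0,0],"jaw": 0.6},{"delta_rot": [0,0,0],"travel": [0,0,0],"jaw": 0.2},{"delta_rot": [0,0,0],"travel": [0,0,0],"jaw": 0.2},{"delta_rot": [0,0,0],"travel": [0,0,-0.5],"jaw": 0.2},{"delta_rot": [0,0,0],"travel": [0,0,-1],"jaw": 0.2}]}}

```text
time_s: 28.25
tool_pos: [0.4827, -0.346, 0.0805]
ee_rot: [0.053, 0.999, 0.001, -0.001]
contact_force: [0.5, 0.3, 0.7]
opening: 0.0341
finger_force: 0.0
```

Emit:
{"op": "step_arm", "data": {"targets": [{"delta_rot": [0,0,0],"travel": [0,0,-3],"jaw": 0.2},{"delta_rot": [0,0,0],"travel": [0,0,-4],"jaw": 0.2},{"delta_rot": [0,0,0],"travel": [0,0,-4],"jaw": 0.2},{"delta_rot": [0,0,0],"travel": [0,0,-2],"jaw": 0.2},{"delta_rot": [0,0,0],"travel": [0,0,-1],"jaw": 0.2}]}}

```text
time_s: 28.67
tool_pos: [0.485, -0.348, 0.2262]
ee_rot: [0.054, 0.999, -0.002, 0.003]
contact_force: [-1.0, -0.6, 0.3]
opening: 0.0342
finger_force: 0.0
```

Emit:
{"op": "step_arm", "data": {"targets": [{"delta_rot": [0,0,0],"travel": [0,0,0],"jaw": 0.2},{"delta_rot": [0,0,0],"travel": [0,0,0],"jaw": 0.2},{"delta_rot": [0,0,0],"travel": [0,0,0],"jaw": 0.2},{"delta_rot": [0,0,0],"travel": [0,0,0],"jaw": 0.2},{"delta_rot": [0,0,0],"travel": [0,0,0],"jaw": 0.2}]}}

```text
time_s: 29.08
tool_pos: [0.4828, -0.3461, 0.2195]
ee_rot: [0.053, 0.999, 0.001, -0.002]
contact_force: [-0.3, -0.5, 0.1]
opening: 0.0342
finger_force: 0.0
```

```bash
python3 - <<'E'
from h import *
plan(484,-346.5,220,84)
f,P,s=snap("wrist");h=cv2.cvtColor(f,cv2.COLOR_BGR2HSV);W=P.reshape(-1,3)
w=np.deg2rad(-6);M=np.array([[np.cos(w),-np.sin(w)],[np.sin(w),np.cos(w)]])
l=(W[:,:2]*1000-[479.5,-389.3])@M
b=((h[...,0]>105)&(h[...,0]<135)&(h[...,1]>90)).ravel()&(abs(l[:,0])<100)&(abs(l[:,1]-43)<20)&(W[:,2]>.06)
print("plaque box frame",np.percentile(l[b],[1,50,99],axis=0).round(1).tolist(),"z",np.percentile(W[b,2],[5,50,95]).round(4))
f,P,s=snap("side");cv2.imwrite("pics/s9.png",cv2.resize(f[90:420,180:480],None,fx=1.8,fy=1.8))
E
```

```text
t 29.08 p [ 482.8 -346.1  219.5] open 34.2 ff 0.0 F [-0.3 -0.5  0.1]
 travel first cm: [-0.12 -0.03 -0.05] after turn cm: [-0.12 -0.03 -0.05] turn: [ 0.001 -0.003 -0.002]
plaque box frame [[-73.7, 39.4], [-11.1, 43.1], [71.4, 46.9]] z [0.0941 0.0953 0.0965]
```

View pics/s9.png

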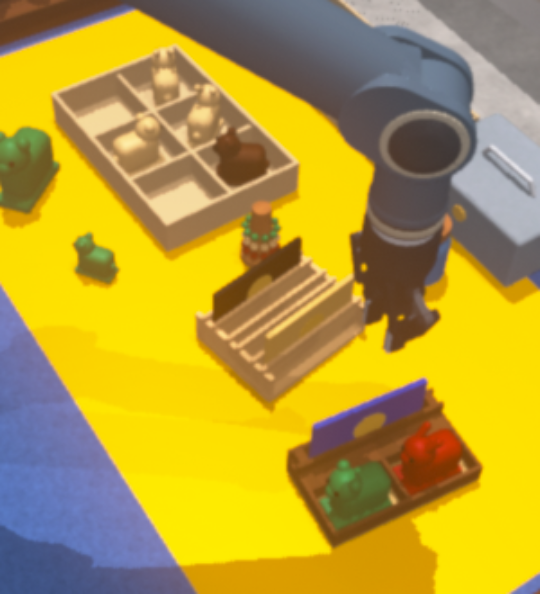

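The side view shows the bear (360,490), the rabbit (430,455) and the plaque (370,415) all in place. The plaque's top is at 95 mm, centred at y = 43, so it is home. Everything else is where it was, and the gripper is clear.

```bash
python3 -c "
from bench import manip;print(manip.job_done())"
```

```text
the job is handed in; nothing more can be done
None
```

I packed the gift set and handed it in at about 29 s: the red rabbit is in the far well, the green bear in the near well and the blue plaque fully home in the slot, with nothing else disturbed in the last view; the hand-in call returned no verdict.

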